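# Unload the lock-plate die and sort the plates

### The job

Gently raise the wire guard of the forming die all the way to its stop, then lift every lock plate out of the die and put each one inside the blue bin whose sample plate has the same shape (round neck or narrow bar). When all are in their bins, gently lower the guard right down onto its rests; do not disturb the other things on the bench.

Things in the scene. Friction and masses are not known exactly. Their poses are not given: they have to be found in the camera images.
- round1: Copper lock plate, 90 g: flat base 58 x 40 x 8 mm (58 along its x, 40 along its y), carrying in the middle a round neck 26 mm in diameter, 34 mm high over all. Origin: centre of the base's underside; z up through the neck. At the start it lies in one of the die's six cavities, x along the die's x, or is absent.
- round2: Copper lock plate, 90 g: flat base 58 x 40 x 8 mm (58 along its x, 40 along its y), carrying in the middle a round neck 26 mm in diameter, 34 mm high over all. Origin: centre of the base's underside; z up through the neck. At the start it lies in one of the die's six cavities, x along the die's x, or is absent.
- round3: Copper lock plate, 90 g: flat base 58 x 40 x 8 mm (58 along its x, 40 along its y), carrying in the middle a round neck 26 mm in diameter, 34 mm high over all. Origin: centre of the base's underside; z up through the neck. At the start it lies in one of the die's six cavities, x along the die's x, or is absent.
- bar1: Copper lock plate, 90 g: flat base 58 x 40 x 8 mm (58 along its x, 40 along its y), carrying in the middle a straight narrow bar 44 mm long (along x), 14 mm wide (along y), 34 mm high over all. Origin: centre of the base's underside; z up through the bar. At the start it lies in one of the die's six cavities, x along the die's x, or is absent.
- bar2: Copper lock plate, 90 g: flat base 58 x 40 x 8 mm (58 along its x, 40 along its y), carrying in the middle a straight narrow bar 44 mm long (along x), 14 mm wide (along y), 34 mm high over all. Origin: centre of the base's underside; z up through the bar. At the start it lies in one of the die's six cavities, x along the die's x, or is absent.
- bar3: Copper lock plate, 90 g: flat base 58 x 40 x 8 mm (58 along its x, 40 along its y), carrying in the middle a straight narrow bar 44 mm long (along x), 14 mm wide (along y), 34 mm high over all. Origin: centre of the base's underside; z up through the bar. At the start it lies in one of the die's six cavities, x along the die's x, or is absent.
- bin_round: Loose open blue bin, 0.6 kg, 210 (x) x 140 (y) x 60 mm high, walls 4 mm, standing on the bench to one side of the die. A tab at rim height outside its +x end (105 to 171 mm from the origin) carries, screwed on, a sample plate whose top is 94 mm above the bench: this bin's sample has the ROUND neck. Origin: centre of its underside, z up.
- bin_bar: Loose open blue bin, 0.6 kg, 210 (x) x 140 (y) x 60 mm high, walls 4 mm, standing on the bench to one side of the die. A tab at rim height outside its +x end (105 to 171 mm from the origin) carries, screwed on, a sample plate whose top is 94 mm above the bench: this bin's sample has the narrow BAR. Origin: centre of its underside, z up.
- die: Fixed steel die block 137 (x) x 280 (y) x 30 mm high; six cavities 61 x 43 mm, 8 mm deep, centred at x = +-33, y = -90, 0, +90 mm (a plate's base lies flush, its neck or bar stands 26 mm proud). Origin: centre of its underside; x points away from the robot. Hinge posts 78 mm high at x = +95.5, y = +-146 mm; guard rests 68 mm high at x = -76.5, y = +-146 mm.
- guard (a joint): Angle of the wire guard over the die: 0 = down, level on its rests; grows as its front edge is raised; 1.95 = leaning back at its stop. The stiff hinge (about 3 N at the handle) holds it where it is left.
- guard_handle (a point): Middle of the handle: black round bar 12 mm thick, 140 mm long, along the die's y, 48 mm in front of the guard's front wire, 220 mm from the hinge axis and on a level with it when the guard is down. From above it can be gripped at any guard angle, fingers closing along the die's x.
- guard_hinge (a point): Middle of the guard's hinge axis, 72 mm above the bench; the axis runs along the die's y.
- screwdriver: Bystander: screwdriver lying in front of the die. Origin under its middle.
- tape: Bystander: roll of tape 70 mm across, 25 mm high, lying in front of the die. Origin: centre of its underside.
- oiler: Bystander: small oil bottle 44 mm across, 110 mm high, behind the die. Origin: centre of its underside.
- cup: Bystander: white plastic cup 70 mm across, 60 mm high, behind the die. Origin: centre of its underside.
- wrench: Bystander: spanner lying on the right, behind the bin. Origin under its middle.
Things that resemble listed ones, but are neither listed nor needed, are in the scene too. What is shaped like the bar3 but black or white is not meant.

How it is judged:
By the outcome, as a careful person would: the job done as asked, in the order asked, and still so for the second after the job is handed in, with the robot touching nothing.
Of round1, round2, round3, bar1, bar2, bar3 only 4 to 6 are there at a start; the rules pass over those that are not, and their reading is None.
At some moment in a run one of bin_round, bin_bar may be knocked a few centimetres aside while the robot is not near it.
Once in a run the grip may slacken for a moment while it holds something.
It also fails if it takes over 210 s, if anything falls off the work surface, if the arm or the gripper's body presses on something with over 40 N, if the wrist force passes 120 N, or if a joint passes its speed limit or range.

### The arm

A 6-joint arm with a two-finger parallel gripper is mounted at the origin on the work surface. World frame = base frame: x ahead of the robot, y to its left, z up, the work surface at z = 0. Lengths are in m, angles in rad, forces in N, time in s.
With the tool pointing down it reaches from about 0.25 to 0.775 m from the base axis. Payload 4 kg.
Tool frame: the origin (TCP) lies midway between the tips of the shut fingers; the grasp point (between the pads) lies 19 mm behind it; z points along the fingers, y is the direction in which the jaws open and shut (so a half turn about z gives the same grasp; the last joint's range is limited). The gripper opens to 85 mm and grips with 20 to 120 N. Pads are 22 mm wide; open, the fingers measure 114 mm over their backs; the gripper's body (76 mm by 85 mm) begins 54 mm behind the grasp point. The pads swing forward as they close: fully open they stand 13 mm farther back than shut.
Start: joints at [-1.286, 0.087, 1.371, -0, 1.684, -0.103], TCP at [0.208, -0.509, 0.231] pointing down, gripper open.
Joint ranges: [-3.1, 3.1], [-0.76, 2.03], [0.27, 2.55], [-1.08, 4.22], [0.17, 2.65], [-2.57, 2.57]. Speed limits (rad/s): [2.79, 2.79, 3.14, 3.14, 3.14, 3.14].

### API

Orientations are given as a unit quaternion [x, y, z, w].
In Python, from bench import * gives the robot as it stands.
- The arm moves only by the tool step_arm, never from a script. Its argument "steps" is a list that holds one entry, the list of rows, each a list of 7 numbers: the gripper's target within -1 to 1 (fully open at 1, half-way at 0, shut at -1), then the shift along the tool's x, y, z in m, then the turn, a rotation vector about the tool's x, y, z in rad. A call has exactly 10 rows; each row shifts and turns the pose as measured when the row begins, along the tool's axes as they then stand; what a row does not reach is not made up. A row lasts 1/12 s, in which the tool goes at most 41.7 mm and 7.16 degrees, less where a joint would pass 70% of its speed; a pose out of reach is approached as far as the arm can. A call with a gripper value outside its range is refused whole. The fingers move at their own pace and stop on an object; "newtons" is the grip in N (left out, the last holds). Time passes only in rows, so rows that do not move let the fingers close, or fill a call up. It gives the time, the measured TCP pose, the force and the opening at its end, in the units of the state.
- state(): the state, without advancing time (a new reading comes with each control period).
- get_image(name): name is "scene" or "top" or "wrist"; returns (picture, depth): 400x640x3 uint8, blue, green, red; 400x640 float32, m along the optical axis (not along the pixel's ray), 0 where there is no reading.
- camera_model(name): a dict with "fov_y" (degrees; the focal length in pixels is half the picture's height over the tangent of half this angle, whatever the lens; pixels are square), "cx", "cy" (the principal point, pixels), "rvec" (rotation vector, rad) and "tvec" (3), from world to camera coordinates, as OpenCV has them; the wrist camera has in their place "T_tool_cam" (4x4, takes a point from camera to tool coordinates, whose origin is the TCP and whose axes are the flange's). Camera axes: x right, y down, z forward; pixel columns grow to the right and rows downward; lengths in m; the calibration is good to about 2 mm. The wrist camera is an equidistant fisheye: a pixel r from the principal point sees the ray r / f radians off the axis. A picture is of the moment at which its call begins: read the wrist's pose just before it. camera_model takes no time and is no camera call.
- job_done(): hands the job in, once; it reports no verdict.
The state is a dict: "clock": time; "joints": joint angles; "joint_velocities": joint speeds; "effort": joint torques, N m; "tcp_pos": TCP position; "tcp_rot": TCP orientation; "force": force on the tool from outside, world axes, zero at the start; "torque": the same for the moment, N m; "grip_width": finger opening in m.
Only numpy, scipy, OpenCV 4.12 (cv2) and the standard library are available. Lean on these libraries where they do the work, as an engineer would, in place of code of your own. Each camera call takes 0.05 s, during which the arm holds its last target.

## Working session

There is one attempt and no reset: what is moved stays moved. The work goes in short steps, Python scripts to look and compute and a tool call to move; the robot and the scene stay as the last step left them, time stands still between calls to the robot, and variables do not carry over. Pictures are saved under pics/ and viewed, and the job is handed in when it is done.

Besides the shell and the picture viewer there is one more tool, called after "Request:" as a command line: name --argument value ..., lists and objects as JSON in quotes. step_arm: Moves the arm, as the interface text tells. Its arguments: {"type":"object","properties":{"steps":{"type":"array","items":{"type":"array","items":{"type":"array","items":{"type":"number"}}}},"newtons":{"type":"number"}},"required":["steps"]}

```bash
ls; mkdir -p pics; python3 - <<'E'
from bench import *
import cv2
print(state())
for n in ("scene","top","wrist"):
    im,d=get_image(n); cv2.imwrite(f"pics/{n}0.png",im); print(n,camera_model(n), (d>0).mean())
E
```

```text
pics
{'clock': 0.0, 'joints': array([-1.28611433e+00,  8.79534016e-02,  1.37229383e+00, -2.52685590e-05,
        1.68360319e+00, -1.03098595e-01]), 'joint_velocities': array([ 8.31660884e-04, -1.42737663e-04, -1.46347799e-03, -1.62236774e-03,
       -1.65379065e-04,  6.57148971e-05]), 'effort': array([-4.48881883e-04, -3.51858366e+01, -3.13274074e+01, -1.71627803e-04,
        1.06999342e-02, -2.37845818e-06]), 'tcp_pos': array([ 0.20781825, -0.50867289,  0.23011993]), 'tcp_rot': array([ 9.81261735e-01,  1.92676239e-01, -1.14856316e-04, -1.12309506e-03]), 'force': array([ 0.40310469, -0.33977939, -0.55435426]), 'torque': array([-0.0072784 , -0.002664  , -0.00711286]), 'grip_width': 0.0857997635681903}
scene {'fov_y': 56.39817473336337, 'cx': 323.83941825693387, 'cy': 197.40061075966582, 'rvec': array([ 1.21415293,  2.12503375, -1.07469171]), 'tvec': array([ 0.27221874, -0.1838922 ,  1.3869186 ])} 0.99586328125
top {'fov_y': 56.596900413515954, 'cx': 320.68260676278226, 'cy': 204.47159434969433, 'rvec': array([ 2.21954635, -2.19116025,  0.07520929]), 'tvec': array([-0.01332784,  0.5304327 ,  0.8255014 ])} 0.9960078125
wrist {'fov_y': 65.70646984690485, 'cx': 323.8843257019028, 'cy': 195.58899629691186, 'T_tool_cam': array([[ 3.20775031e-04, -9.47034878e-01, -3.21130559e-01,
         8.30220514e-02],
       [ 9.99999843e-01,  4.51346029e-04, -3.32156028e-04,
         9.80288264e-05],
       [ 4.59504347e-04, -3.21130402e-01,  9.47034875e-01,
        -1.43090899e-01],
       [ 0.00000000e+00,  0.00000000e+00,  0.00000000e+00,
         1.00000000e+00]])} 0.995953125
```

View pics/top0.png

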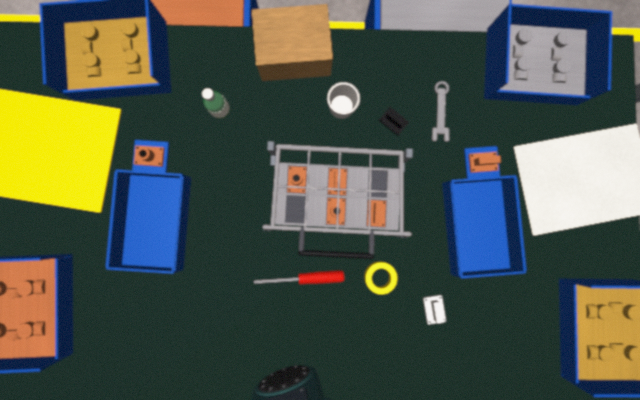

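View pics/scene0.png

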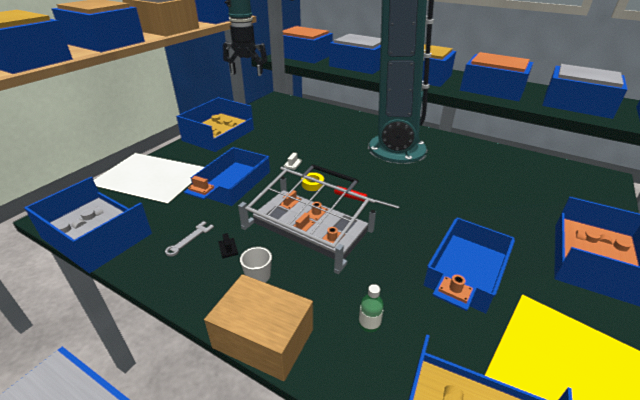

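View pics/wrist0.png

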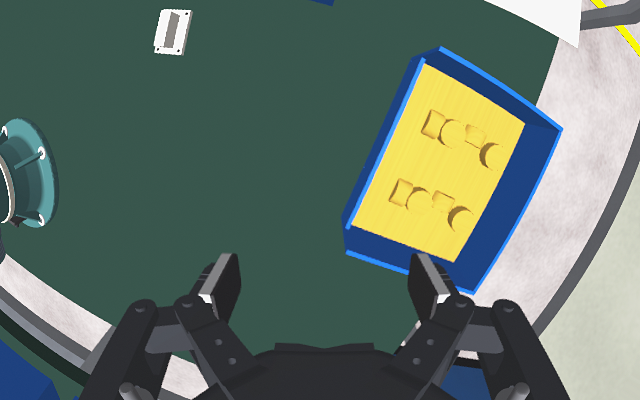

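Top view: the die is at the centre (~(338,190)), with four copper plates visible. The round-sample bin is on the left (150,220) and the bar-sample bin on the right (485,225). I'll zoom in and measure.

```bash
cat > h.py <<'E'
from bench import *
import cv2, numpy as np
from scipy.spatial.transform import Rotation as R
def cam(n):
    m=camera_model(n); f=200/np.tan(np.radians(m['fov_y'])/2)
    K=np.array([[f,0,m['cx']],[0,f,m['cy']],[0,0,1]]); return m,f,K
def ray(n,uv,st=None):
    m,f,K=cam(n); uv=np.atleast_2d(np.float64(uv))
    d=np.c_[(uv[:,0]-m['cx'])/f,(uv[:,1]-m['cy'])/f]
    if n=='wrist':
        st=st or state(); T=np.array(m['T_tool_cam']); Rt=R.from_quat(st['tcp_rot']).as_matrix()
        th=np.hypot(d[:,0],d[:,1])+1e-9
        v=np.c_[d*(np.sin(th)/th)[:,None],np.cos(th)]
        return st['tcp_pos']+Rt@T[:3,3], v@(Rt@T[:3,:3]).T
    Rm=cv2.Rodrigues(m['rvec'])[0]
    return -Rm.T@m['tvec'], np.c_[d,np.ones(len(d))]@Rm
def plane(n,uv,z,st=None):
    o,v=ray(n,uv,st); return o+v*((z-o[2])/v[:,2])[:,None]
def proj(n,P,st=None):
    P=np.atleast_2d(np.float64(P)); m,f,K=cam(n)
    if n=='wrist':
        st=st or state(); T=np.array(m['T_tool_cam']); Rt=R.from_quat(st['tcp_rot']).as_matrix()
        c=((P-st['tcp_pos'])@Rt-T[:3,3])@T[:3,:3]
        r=np.hypot(c[:,0],c[:,1]); th=np.arctan2(r,c[:,2]); return c[:,:2]/r[:,None]*th[:,None]*f+[m['cx'],m['cy']]
    return cv2.projectPoints(P,m['rvec'],m['tvec'],K,None)[0][:,0]
E
python3 - <<'E'
from h import *
im=cv2.imread('pics/top0.png')
cv2.imwrite('pics/topz.png',cv2.resize(im[130:270,240:440],None,fx=4,fy=4,interpolation=cv2.INTER_CUBIC))
# blue bins: rim
hsv=cv2.cvtColor(im,cv2.COLOR_BGR2HSV)
m=cv2.inRange(hsv,(105,150,60),(125,255,255)); m=cv2.morphologyEx(m,cv2.MORPH_OPEN,np.ones((3,3)))
n,l,s,c=cv2.connectedComponentsWithStats(m)
for i in range(1,n):
    if s[i,4]>300: print(s[i],c[i])
m2=cv2.inRange(hsv,(5,120,80),(15,255,255))
n,l,s,c=cv2.connectedComponentsWithStats(m2)
for i in range(1,n):
    if s[i,4]>30: print('cu',s[i],c[i],plane('top',c[i],.045))
for z,p in ((.078,[(270.5,147),(409,153)]),(.068,[(266,227),(408,234)]),(.072,[(303,253),(374,256)])): print(plane('top',p,z))
E
```

```text
[  40    0  131  100 5693] [100.23116108  43.55981029]
[366   0  14  30 348] [373.53448276  15.35057471]
[ 485    5  128  100 5973] [550.28260506  50.59132764]
[ 105  139   85  135 8271] [147.54249788 217.97581913]
[ 443  146   84  133 7954] [484.06072416 223.18808147]
[   0  255   73  119 2277] [ 52.2173913  323.29380764]
[ 559  279   81  119 3005] [587.09983361 340.34143095]
cu [ 151    0   92   27 2171] [201.22846614  12.11976048] [[0.95206948 0.2640357  0.045     ]]
cu [135 147  28  18 433] [149.05311778 155.73441109] [[0.62976477 0.36739154 0.045     ]]
cu [470 153  31  18 466] [484.08583691 161.50643777] [[ 0.62855808 -0.36479415  0.045     ]]
cu [288 167  18  19 297] [296.8013468  175.60606061] [[0.59122735 0.04688192 0.045     ]]
cu [329 169   9  19 153] [332.79738562 177.58823529] [[ 0.58804499 -0.03161656  0.045     ]]
cu [340 169   6  19 101] [342.77227723 178.43564356] [[ 0.58650769 -0.05341963  0.045     ]]
cu [288 188  17   5  60] [296.2 190.1] [[0.55954691 0.04769447 0.045     ]]
cu [327 198  10  26 216] [331.14814815 210.77314815] [[ 0.51558556 -0.02881398  0.045     ]]
cu [339 199   6  25 128] [341.6171875 211.0703125] [[ 0.51523603 -0.05158107  0.045     ]]
cu [371 200  15  26 354] [377.59039548 212.84463277] [[ 0.51239283 -0.12999288  0.045     ]]
cu [   0  259   54   99 5148] [ 26.67443667 308.95066045] [[0.29988313 0.61208209 0.045     ]]
[[ 0.64641866  0.10127282  0.078     ]
 [ 0.63841333 -0.19008416  0.078     ]]
[[ 0.47898913  0.10865895  0.068     ]
 [ 0.46788305 -0.19064334  0.068     ]]
[[ 0.42589586  0.0301812   0.072     ]
 [ 0.42126891 -0.11824389  0.072     ]]
```

View pics/topz.png

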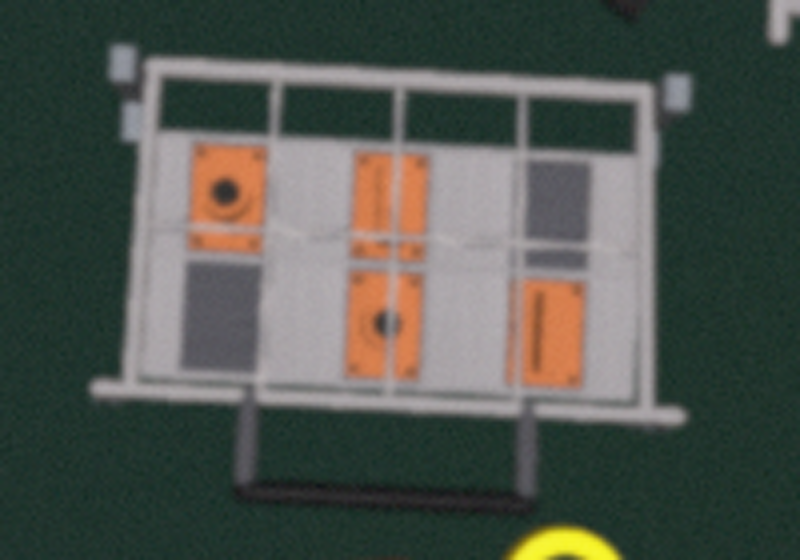

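The zoomed top view shows four plates:
- round at cavity (+x,+y), zoom pixel (226,190)
- bar at (+x,0), (375,200)
- round at (-x,0), (385,322)
- bar at (-x,-y), (540,330)

The handle runs from (240,490) to (530,500). First I'll turn the tool so the jaws close along the die's x.

Request:
step_arm --steps '[[[0,0,0,0,0,0,-0.116],[0,0,0,0,0,0,-0.116],[0,0,0,0,0,0,-0.116],[0,0,0,0,0,0,-0.116],[0,0,0,0,0,0,-0.116],[0,0,0,0,0,0,-0.116],[0,0,0,0,0,0,-0.116],[0,0,0,0,0,0,-0.116],[0,0,0,0,0,0,-0.116],[0,0,0,0,0,0,-0.116]]]' --newtons 40

```text
clock: 0.98
tcp_pos: [0.2072, -0.5064, 0.2247]
tcp_rot: [0.695, 0.719, 0.003, -0.005]
force: [-0.3, -0.0, -0.1]
grip_width: 0.043
```

```bash
cat >> h.py <<'E'
def rel(target,phi=None,st=None):
    """shift in tool axes to reach target; print turn about tool z to bring tool x to heading phi"""
    st=st or state(); Rt=R.from_quat(st['tcp_rot']).as_matrix()
    p=np.arctan2(Rt[1,0],Rt[0,0]); tilt=np.arccos(-Rt[2,2])
    print('t%.2f'%st['clock'],'tcp',st['tcp_pos'].round(4),'phi %.4f tilt %.4f'%(p,tilt),'w %.4f'%st['grip_width'],'F',st['force'].round(1), 'j6 %.2f'%st['joints'][5])
    if target is not None: print('shift tool',((np.array(target)-st['tcp_pos'])@Rt).round(4))
    if phi is not None: print('rz',round(-(phi-p),4))
E
python3 - <<'E'
from h import *
rel([0.40,-.044,.22],1.541)
E
```

```text
t0.98 tcp [ 0.2072 -0.5064  0.2247] phi 1.6033 tilt 0.0126 w 0.0430 F [-0.3 -0.  -0.1] j6 -1.32
shift tool [0.4558 0.2078 0.0096]
rz 0.0623
```

Request:
step_arm --steps '[[[0,0.04,0.018,0,0,0,0.006],[0,0.037,0.018,0,0,0,0.006],[0,0.037,0.018,0,0,0,0.006],[0,0.037,0.018,0,0,0,0.006],[0,0.037,0.018,0,0,0,0.006],[0,0.037,0.018,0,0,0,0.006],[0,0.037,0.018,0,0,0,0.006],[0,0.037,0.018,0,0,0,0.006],[0,0.037,0.018,0,0,0,0.006],[0,0.037,0.018,0,0,0,0.006]]]'

```text
clock: 1.82
tcp_pos: [0.382, -0.1321, 0.2222]
tcp_rot: [0.722, 0.692, 0.004, -0.01]
force: [0.6, -0.7, 0.2]
grip_width: 0.0427
```

```bash
cat >> h.py <<'E'
def rel(target,phi=1.541,st=None):
    st=st or state(); Rt=R.from_quat(st['tcp_rot']).as_matrix()
    p=np.arctan2(Rt[1,0],Rt[0,0])
    print('t%.2f'%st['clock'],'tcp',st['tcp_pos'].round(4),'phi %.4f'%p,'w %.4f'%st['grip_width'],'F',st['force'].round(1), 'j6 %.2f'%st['joints'][5])
    if target is not None: print('shift tool',((np.array(target)-st['tcp_pos'])@Rt).round(4))
    c,s=np.cos(phi),np.sin(phi); D=np.array([[c,s,0],[s,-c,0],[0,0,-1]])
    print('turn',R.from_matrix(Rt.T@D).as_rotvec().round(4))
E
python3 - <<'E'
from h import *
rel([0.40,-.044,.22])
E
```

```text
t1.82 tcp [ 0.382  -0.1321  0.2222] phi 1.5278 w 0.0427 F [ 0.6 -0.7  0.2] j6 -0.44
shift tool [0.0887 0.0143 0.0037]
turn [-0.0086 -0.019  -0.0131]
```

Request:
step_arm --steps '[[[0,0.02,0.003,0,-0.002,-0.003,-0.002],[0,0.02,0.003,0,-0.002,-0.004,-0.002],[0,0.02,0.003,0,-0.002,-0.004,-0.002],[0,0.02,0.003,0,-0.002,-0.004,-0.002],[0,0.008,0.002,0,0,-0.004,-0.002],[0,0,0,0,0,0,0],[0,0,0,0,0,0,0],[0,0,0,0,0,0,0],[0,0,0,0,0,0,0],[0,0,0,0,0,0,0]]]'

```text
clock: 2.65
tcp_pos: [0.3996, -0.0332, 0.2211]
tcp_rot: [0.714, 0.7, -0.0, -0.002]
force: [0.1, 0.4, 0.2]
grip_width: 0.0428
```

```bash
python3 - <<'E'
from h import *
rel([0.40,-.044,.22])
st=state(); im,d=get_image('wrist'); cv2.imwrite('pics/w1.png',im)
print(proj('wrist',[[.424,-.044,.072],[.643,-.05,.072]],st))
E
```

```text
t2.65 tcp [ 0.3996 -0.0332  0.2211] phi 1.5512 w 0.0428 F [0.1 0.4 0.2] j6 -0.21
shift tool [-0.0108  0.0006  0.001 ]
turn [-0.0028 -0.0027  0.0102]
[[348.78318596 190.47475737]
 [532.01956122 192.90011333]]
```

View pics/w1.png

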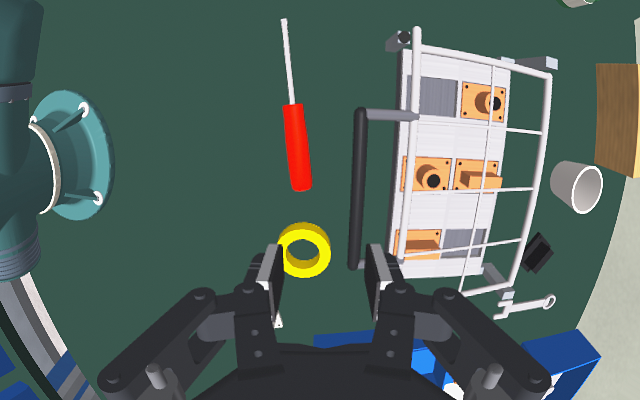

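The wrist view shows the black handle from (362,108) to (354,268), about 9 px right of where I predicted, and the guard's rear wire at (550,75)–(508,290). I'll measure both.

```bash
python3 - <<'E'
from h import *
st=state()
p=plane('wrist',[(362,108),(354,268),(358,188)],.072,st); print(p)
print('rear wire',plane('wrist',[(550,76),(511,288)],.072,st))
im=cv2.imread('pics/w1.png'); cv2.imwrite('pics/w1z.png',cv2.resize(im[20:310,340:570],None,fx=2,fy=2,interpolation=cv2.INTER_CUBIC))
E
```

```text
[[ 0.43657793  0.03681793  0.072     ]
 [ 0.43085497 -0.13405143  0.072     ]
 [ 0.43317749 -0.04169758  0.072     ]]
rear wire [[ 0.6538021   0.08686248  0.072     ]
 [ 0.64635139 -0.18363927  0.072     ]]
```

View pics/w1z.png

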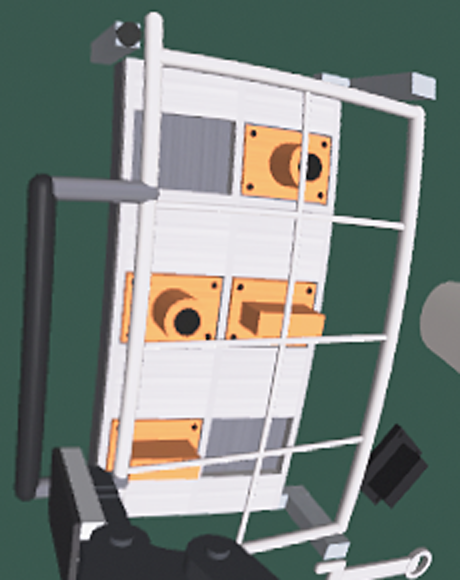

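```bash
python3 - <<'E'
from h import *
st=state(); d=get_image('wrist')[1]; dt=get_image('top')[1]
print('tape top',plane('top',[(381,278)],.025),'wrist',plane('wrist',[(303,246)],.025,st))
# depth points
def P(n,u,v,dd):
    o,r=ray(n,(u,v),st)
    if n=='wrist':
        m=camera_model('wrist'); zc=R.from_quat(st['tcp_rot']).as_matrix()@np.array(m['T_tool_cam'])[:3,2]; k=dd/(r[0]@zc)
    else: k=dd
    return o+r[0]*k
for u,v in ((358,188),(358,150),(358,180),(400,60),(250,150)): print('w',u,v,P('wrist',u,v,d[v,u]))
for u,v in ((338,254),(338,253),(320,252),(338,255),(300,350)): print('t',u,v,P('top',u,v,dt[v,u]))
im,_=get_image('top'); 
g=cv2.cvtColor(im,cv2.COLOR_BGR2GRAY); print(g[246:264,338],g[246:264,320])
w=cv2.imread('pics/w1.png',0); print(w[188,345:372])
E
```

```text
tape top [[ 0.36897241 -0.14169701  0.025     ]] wrist [[ 0.37163683 -0.13001744  0.025     ]]
w 358 188 [ 0.42857371 -0.02823866  0.11538846]
w 358 150 [0.42840291 0.0040336  0.1140442 ]
w 358 180 [ 0.42848551 -0.02123061  0.11535956]
w 400 60 [0.48596437 0.0899628  0.01925381]
w 250 150 [ 0.3097666  -0.01325875 -0.00068764]
t 338 254 [ 0.44162463 -0.02917383  0.27787282]
t 338 253 [ 0.44324055 -0.02908505  0.278977  ]
t 320 252 [ 0.43180193 -0.00442247  0.11627571]
t 338 255 [ 0.44018727 -0.02911921  0.27892627]
t 300 350 [0.40027769 0.0172132  0.58680625]
[ 44  42  59 100 118 103  72  53  46  50  45  42  33  33  32  29  29  19] [45 45 36 43 38 30 35 42 37 30 37 44 46 49 42 43 44 45]
[78 78 78 78 78 70 53 42 47 51 53 61 70 73 66 58 55 52 47 55 80 78 77 78
 77 78 77]
```

```bash
python3 - <<'E'
from h import *
st=state(); d=get_image('wrist')[1]
def P(u,v):
    m=camera_model('wrist'); zc=R.from_quat(st['tcp_rot']).as_matrix()@np.array(m['T_tool_cam'])[:3,2]
    u,v=int(round(u)),int(round(v)); o,r=ray('wrist',(u,v),st); return (o+r[0]*d[v,u]/(r[0]@zc)).round(4)
# zoom coords /2 + (340,20)
Z=lambda x,y:P(340+x/2,20+y/2)
for n,p in dict(handle_t=(40,200),handle_m=(32,340),handle_b=(27,480),front_t=(152,40),front_m=(140,260),front_b=(125,440),rear_t=(415,120),rear_m=(398,290),rear_b=(345,515),post_t=(425,85),post_b=(335,550),rest_t=(128,33),r2=(165,60)).items(): print(n,Z(*p))
E
```

```text
handle_t [0.43   0.0292 0.1148]
handle_m [ 0.4271 -0.0299  0.1145]
handle_b [ 0.4267 -0.0986  0.114 ]
front_t [0.4796 0.0986 0.105 ]
front_m [0.4754 0.0027 0.1046]
front_b [ 0.4736 -0.0839  0.1047]
rear_t [0.6484 0.082  0.0751]
rear_m [ 0.6433 -0.0149  0.077 ]
rear_b [ 0.6394 -0.1634  0.0765]
post_t [0.6514 0.1029 0.0786]
post_b [ 0.6401 -0.1895  0.0783]
rest_t [0.4786 0.1089 0.068 ]
r2 [0.485  0.0903 0.1043]
```

Depth shows the handle at about (0.428, -0.036, 0.109), so the guard starts roughly 0.17 rad open. Descending on it now.

Request:
step_arm --steps '[[[0,0,0.009,0.014,-0.001,-0.001,0.003],[0,0,0.009,0.014,-0.001,-0.001,0.003],[0,0,0.009,0.014,-0.001,0,0.003],[0,0,0.002,0.014,0,0,0.003],[0,0,0,0.014,0,0,0.002],[0,0,0,0.014,0,0,0],[0,0,0,0.012,0,0,0],[0,0,0,0,0,0,0],[0,0,0,0,0,0,0],[0,0,0,0,0,0,0]]]'

```text
clock: 3.73
tcp_pos: [0.4318, -0.0354, 0.1236]
tcp_rot: [0.72, 0.694, 0.002, 0.002]
force: [0.1, -0.0, -0.3]
grip_width: 0.0427
```

```bash
python3 - <<'E'
from h import *
rel([0.428,-.036,.09],1.536)
cv2.imwrite('pics/w2.png',get_image('wrist')[0])
E
```

```text
t3.73 tcp [ 0.4318 -0.0354  0.1236] phi 1.5337 w 0.0427 F [ 0.1 -0.  -0.3] j6 -0.18
shift tool [-0.0007 -0.0039  0.0336]
turn [ 0.0055  0.0004 -0.0023]
```

View pics/w2.png

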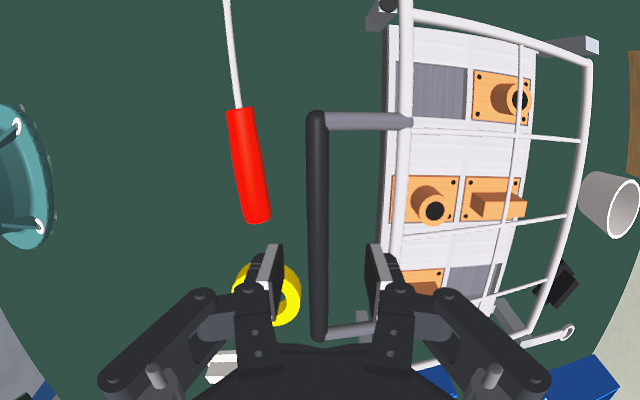

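The handle (u≈318) lies between the fingers (275 and 375). Going down and closing.

Request:
step_arm --steps '[[[0,0,-0.002,0.012,0.002,0,0],[0,0,-0.002,0.012,0.002,0,0],[0,0,0,0.01,0.001,0,0],[0,0,0,0,0,0,0],[0,0,0,0,0,0,0],[-1,0,0,0,0,0,0],[-1,0,0,0,0,0,0],[-1,0,0,0,0,0,0],[-1,0,0,0,0,0,0],[-1,0,0,0,0,0,0]]]' --newtons 25

```text
clock: 4.62
tcp_pos: [0.4283, -0.0356, 0.0885]
tcp_rot: [0.72, 0.694, 0.001, 0.002]
force: [-0.1, -0.5, -0.8]
grip_width: 0.0108
```

Request:
step_arm --steps '[[[-1,0,0,0,0,0,0],[-1,0,0,0,0,0,0],[-1,0,0,0,0,0,0],[-1,0,0,0,0,0,0],[-1,0,0,0,0,0,0],[-1,0,0,0,0,0,0],[-1,0,0,0,0,0,0],[-1,0,0,0,0,0,0],[-1,0,0,0,0,0,0],[-1,0,0,0,0,0,0]]]'

```text
clock: 5.45
tcp_pos: [0.4283, -0.0356, 0.0885]
tcp_rot: [0.72, 0.694, 0.001, 0.002]
force: [-1.4, -0.2, -0.9]
grip_width: 0.0109
```

```bash
python3 - <<'E'
from h import *
rel([0.428,-.036,.09],1.536)
E
```

```text
t5.45 tcp [ 0.4283 -0.0356  0.0885] phi 1.5337 w 0.0109 F [-1.4 -0.2 -0.9] j6 -0.18
shift tool [-0.0004 -0.0003 -0.0015]
turn [ 0.0032  0.0014 -0.0023]
```

```bash
cat >> h.py <<'E'
H=np.array([.645,-.043,.072]); RH=.22
def guard(st=None,d=0.03,n=10,off=0.0195):
    st=st or state(); rel(None,1.536,st)
    g=st['tcp_pos']+[0,0,off]; x=H[0]-g[0]; z=g[2]-H[2]
    th=np.arctan2(z,x); print('theta %.3f r %.4f'%(th,np.hypot(x,z)))
    px,pz=x,z
    for i in range(n):
        t=th+d*(i+1); nx,nz=RH*np.cos(t),RH*np.sin(t)
        print('%.4f %.4f'%(px-nx,-(nz-pz)),end=' | '); px,pz=nx,nz
    print()
E
python3 -c "
from h import *
guard()"
```

```text
t5.45 tcp [ 0.4283 -0.0356  0.0885] phi 1.5337 w 0.0109 F [-1.4 -0.2 -0.9] j6 -0.18
turn [ 0.0032  0.0014 -0.0023]
theta 0.165 r 0.2197
0.0008 -0.0065 | 0.0014 -0.0065 | 0.0016 -0.0064 | 0.0018 -0.0064 | 0.0019 -0.0063 | 0.0021 -0.0062 | 0.0023 -0.0062 | 0.0025 -0.0061 | 0.0027 -0.0060 | 0.0029 -0.0059 |
```

Start gently.

Request:
step_arm --steps '[[[-1,0,0.0008,-0.003,0,0,0],[-1,0,0.001,-0.005,0,0,0],[-1,0,0.0014,-0.0065,0,0,0],[-1,0,0.0016,-0.0065,0,0,0],[-1,0,0.0018,-0.0064,0,0,0],[-1,0,0.0019,-0.0064,0,0,0],[-1,0,0.0021,-0.0063,0,0,0],[-1,0,0.0023,-0.0062,0,0,0],[-1,0,0.0024,-0.0061,0,0,0],[-1,0,0.0026,-0.006,0,0,0]]]'

```text
clock: 6.28
tcp_pos: [0.4476, -0.0363, 0.1503]
tcp_rot: [0.72, 0.694, 0.0, 0.001]
force: [3.0, -0.1, -5.1]
grip_width: 0.011
```

```bash
python3 -c "
from h import *
guard()"
```

```text
t6.28 tcp [ 0.4476 -0.0363  0.1503] phi 1.5336 w 0.0110 F [ 3.  -0.1 -5.1] j6 -0.17
turn [ 0.0021  0.0012 -0.0024]
theta 0.460 r 0.2203
0.0033 -0.0057 | 0.0032 -0.0058 | 0.0034 -0.0057 | 0.0035 -0.0056 | 0.0037 -0.0055 | 0.0039 -0.0054 | 0.0040 -0.0052 | 0.0042 -0.0051 | 0.0043 -0.0050 | 0.0045 -0.0049 |
```

Request:
step_arm --steps '[[[-1,0,0.003,-0.0058,0,0,0],[-1,0,0.0032,-0.0058,0,0,0],[-1,0,0.0034,-0.0057,0,0,0],[-1,0,0.0035,-0.0056,0,0,0],[-1,0,0.0037,-0.0055,0,0,0],[-1,0,0.0039,-0.0054,0,0,0],[-1,0,0.004,-0.0052,0,0,0],[-1,0,0.0042,-0.0051,0,0,0],[-1,0,0.0043,-0.005,0,0,0],[-1,0,0.0045,-0.0049,0,0,0]]]'

```text
clock: 7.12
tcp_pos: [0.4873, -0.0378, 0.2087]
tcp_rot: [0.72, 0.694, -0.002, -0.001]
force: [0.5, -1.5, -3.1]
grip_width: 0.0111
```

```bash
python3 -c "
from h import *
guard()"
```

```text
t7.12 tcp [ 0.4873 -0.0378  0.2087] phi 1.5334 w 0.0111 F [ 0.5 -1.5 -3.1] j6 -0.16
turn [-0.0042  0.0012 -0.0026]
theta 0.781 r 0.2220
0.0061 -0.0032 | 0.0049 -0.0045 | 0.0050 -0.0043 | 0.0051 -0.0042 | 0.0052 -0.0040 | 0.0054 -0.0039 | 0.0055 -0.0037 | 0.0056 -0.0035 | 0.0057 -0.0034 | 0.0058 -0.0032 |
```

Request:
step_arm --steps '[[[-1,0,0.0048,-0.0046,0,0,0],[-1,0,0.0049,-0.0045,0,0,0],[-1,0,0.005,-0.0043,0,0,0],[-1,0,0.0051,-0.0042,0,0,0],[-1,0,0.0052,-0.004,0,0,0],[-1,0,0.0054,-0.0039,0,0,0],[-1,0,0.0055,-0.0037,0,0,0],[-1,0,0.0056,-0.0035,0,0,0],[-1,0,0.0057,-0.0033,0,0,0],[-1,0,0.0058,-0.0031,0,0,0]]]'

```text
clock: 7.95
tcp_pos: [0.544, -0.0399, 0.2527]
tcp_rot: [0.72, 0.694, -0.004, -0.003]
force: [-2.4, -1.1, -2.8]
grip_width: 0.0109
```

```bash
python3 -c "
from h import *
guard()"
```

```text
t7.95 tcp [ 0.544  -0.0399  0.2527] phi 1.5332 w 0.0109 F [-2.4 -1.1 -2.8] j6 -0.14
turn [-0.0096  0.0013 -0.0028]
theta 1.104 r 0.2242
0.0078 0.0009 | 0.0060 -0.0027 | 0.0061 -0.0025 | 0.0062 -0.0023 | 0.0062 -0.0022 | 0.0063 -0.0020 | 0.0064 -0.0018 | 0.0064 -0.0016 | 0.0065 -0.0014 | 0.0065 -0.0012 |
```

Request:
step_arm --steps '[[[-1,0,0.006,-0.0025,-0.001,0,0],[-1,0,0.006,-0.0023,-0.001,0,0],[-1,0,0.0061,-0.002,-0.001,0,0],[-1,0,0.0062,-0.0018,-0.001,0,0],[-1,0,0.0062,-0.0017,-0.001,0,0],[-1,0,0.0063,-0.0015,-0.001,0,0],[-1,0,0.0064,-0.0013,-0.001,0,0],[-1,0,0.0064,-0.0011,-0.001,0,0],[-1,0,0.0065,-0.001,-0.001,0,0],[-1,0,0.0065,-0.0008,0,0,0]]]'

```text
clock: 8.78
tcp_pos: [0.6139, -0.0425, 0.2769]
tcp_rot: [0.72, 0.694, 0.002, 0.004]
force: [-4.1, 0.6, 5.8]
grip_width: 0.0111
```

```bash
python3 -c "
from h import *
guard()"
```

```text
t8.78 tcp [ 0.6139 -0.0425  0.2769] phi 1.5332 w 0.0111 F [-4.1  0.6  5.8] j6 -0.12
turn [ 0.0078  0.0024 -0.0028]
theta 1.433 r 0.2266
0.0075 0.0057 | 0.0066 -0.0006 | 0.0066 -0.0004 | 0.0066 -0.0002 | 0.0066 -0.0000 | 0.0066 0.0002 | 0.0066 0.0004 | 0.0066 0.0006 | 0.0066 0.0008 | 0.0065 0.0010 |
```

```bash
python3 -c "
from h import *
guard(off=.0135)"
```

```text
t8.78 tcp [ 0.6139 -0.0425  0.2769] phi 1.5332 w 0.0111 F [-4.1  0.6  5.8] j6 -0.12
turn [ 0.0078  0.0024 -0.0028]
theta 1.429 r 0.2206
0.0066 -0.0002 | 0.0066 -0.0006 | 0.0066 -0.0004 | 0.0066 -0.0002 | 0.0066 -0.0000 | 0.0066 0.0002 | 0.0066 0.0004 | 0.0066 0.0005 | 0.0066 0.0007 | 0.0065 0.0009 |
```

Request:
step_arm --steps '[[[-1,0,0.0064,-0.0005,0.0008,0,0],[-1,0,0.0064,-0.0005,0.0008,0,0],[-1,0,0.0064,-0.0004,0.0008,0,0],[-1,0,0.0064,-0.0002,0.0008,0,0],[-1,0,0.0064,0,0.0008,0,0],[-1,0,0.0064,0.0002,0.0008,0,0],[-1,0,0.0064,0.0004,0.0008,0,0],[-1,0,0.0064,0.0005,0.0008,0,0],[-1,0,0.0064,0.0007,0.0008,0,0],[-1,0,0.0063,0.0009,0,0,0]]]'

```text
clock: 9.62
tcp_pos: [0.6864, -0.0452, 0.2772]
tcp_rot: [0.72, 0.694, 0.001, 0.003]
force: [-2.4, -0.2, 1.3]
grip_width: 0.0109
```

```bash
python3 -c "
from h import *
guard(off=.0135)"
```

```text
t9.62 tcp [ 0.6864 -0.0452  0.2772] phi 1.5333 w 0.0109 F [-2.4 -0.2  1.3] j6 -0.11
turn [ 0.0047  0.0024 -0.0027]
theta 1.758 r 0.2225
0.0060 0.0038 | 0.0064 0.0015 | 0.0064 0.0017 | 0.0063 0.0019 | 0.0063 0.0021 | 0.0062 0.0023 | 0.0061 0.0025 | 0.0060 0.0026 | 0.0060 0.0028 | 0.0059 0.0030 |
```

Request:
step_arm --steps '[[[-1,0,0.006,0.0014,0.0005,0,0],[-1,0,0.006,0.0015,0.0005,0,0],[-1,0,0.006,0.0017,0.0005,0,0],[-1,0,0.005,0.0017,0.0005,0,0],[-1,0,0.004,0.0015,0.0005,0,0],[-1,0,0.003,0.0011,0,0,0],[-1,0,0.002,0.0008,0,0,0],[-1,0,0.002,0.0008,0,0,0],[-1,0,0.001,0.0004,0,0,0],[-1,0,0,0,0,0,0]]]'

```text
clock: 10.45
tcp_pos: [0.7264, -0.0466, 0.2646]
tcp_rot: [0.72, 0.694, -0.0, 0.001]
force: [-0.9, -0.8, 1.2]
grip_width: 0.0109
```

```bash
python3 -c "
from h import *
guard(off=.0135)"
```

```text
t10.45 tcp [ 0.7264 -0.0466  0.2646] phi 1.5334 w 0.0109 F [-0.9 -0.8  1.2] j6 -0.10
turn [ 0.0014  0.0022 -0.0026]
theta 1.947 r 0.2216
0.0055 0.0040 | 0.0060 0.0027 | 0.0059 0.0029 | 0.0059 0.0031 | 0.0058 0.0032 | 0.0057 0.0034 | 0.0056 0.0036 | 0.0054 0.0037 | 0.0053 0.0039 | 0.0052 0.0041 |
```

Request:
step_arm --steps '[[[-1,0,0.001,0.0004,0,0,0],[-1,0,0.001,0.0004,0,0,0],[-1,0,0.001,0.0004,0,0,0],[-1,0,0.001,0.0004,0,0,0],[-1,0,0,0,0,0,0],[-1,0,0,0,0,0,0],[-1,0,0,0,0,0,0],[-1,0,0,0,0,0,0],[-1,0,0,0,0,0,0],[-1,0,0,0,0,0,0]]]'

```text
clock: 11.28
tcp_pos: [0.7263, -0.0467, 0.2646]
tcp_rot: [0.72, 0.694, -0.003, -0.001]
force: [-2.6, 0.1, 2.3]
grip_width: 0.0105
```

```bash
python3 -c "
from h import *
guard(off=.0135)"
```

```text
t11.28 tcp [ 0.7263 -0.0467  0.2646] phi 1.5330 w 0.0105 F [-2.6  0.1  2.3] j6 -0.10
turn [-0.0061  0.0022 -0.003 ]
theta 1.947 r 0.2216
0.0055 0.0040 | 0.0060 0.0027 | 0.0059 0.0029 | 0.0059 0.0031 | 0.0058 0.0032 | 0.0057 0.0034 | 0.0056 0.0036 | 0.0054 0.0037 | 0.0053 0.0039 | 0.0052 0.0041 |
```

Request:
step_arm --steps '[[[-1,0,0.002,0.0008,0.002,0,0],[-1,0,0.002,0.0008,0.002,0,0],[-1,0,0.003,0.0012,0.002,0,0],[-1,0,0.003,0.0012,0,0,0],[-1,0,0.003,0.0012,0,0,0],[-1,0,0,0,0,0,0],[-1,0,0,0,0,0,0],[-1,0,0,0,0,0,0],[-1,0,0,0,0,0,0],[-1,0,0,0,0,0,0]]]'

```text
clock: 12.12
tcp_pos: [0.7259, -0.0466, 0.2646]
tcp_rot: [0.721, 0.693, -0.016, -0.015]
force: [-2.8, -0.6, 2.2]
grip_width: 0.0107
```

```bash
python3 -c "
from h import *
guard(off=.0135,n=1)
cv2.imwrite('pics/s2.png',get_image('scene')[0])"
```

```text
t12.12 tcp [ 0.7259 -0.0466  0.2646] phi 1.5317 w 0.0107 F [-2.8 -0.6  2.2] j6 -0.10
turn [-0.0438  0.0025 -0.0044]
theta 1.945 r 0.2214
0.0056 0.0038 |
```

View pics/s2.png

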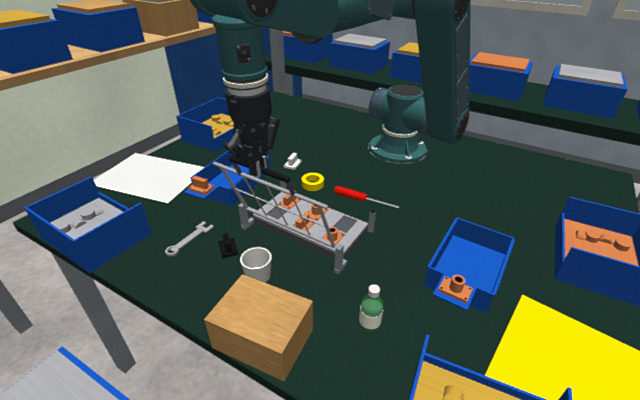

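```bash
python3 -c "
from h import *
s=state();print(s['joints'].round(3),s['effort'].round(1),s['torque'].round(2))"
```

```text
[-0.139  0.544  0.726 -0.007  1.916 -0.102] [  0.3 -51.8 -30.9   0.2  -0.8   0. ] [-0.01  0.44  0.01]
```

Request:
step_arm --steps '[[[-1,0,0,0,-0.01,0,0],[-1,0,0,0,-0.01,0,0],[-1,0,0,0,-0.01,0,0],[-1,0,0,0,-0.01,0,0],[-1,0,0,0,0,0,0],[-1,0,-0.003,-0.001,0,0,0],[-1,0,-0.003,-0.001,0,0,0],[-1,0,0,0,0,0,0],[-1,0,0,0,0,0,0],[-1,0,0,0,0,0,0]]]'

```text
clock: 13.0
tcp_pos: [0.722, -0.0465, 0.2663]
tcp_rot: [0.721, 0.693, 0.002, 0.004]
force: [0.0, 0.3, 2.0]
grip_width: 0.011
```

```bash
python3 -c "
from h import *
guard(off=.0135,n=1)"
```

```text
t13.00 tcp [ 0.722  -0.0465  0.2663] phi 1.5319 w 0.0110 F [0.  0.3 2. ] j6 -0.10
turn [ 0.0082  0.0027 -0.0041]
theta 1.926 r 0.2217
0.0056 0.0039 |
```

Request:
step_arm --steps '[[[-1,0,0.003,0.001,0,0,0],[-1,0,0.003,0.001,0,0,0],[-1,0,0.002,0.001,0,0,0],[-1,0,0.001,0,0,0,0],[-1,0,0,0,0,0,0],[-1,0,0,0,0,0,0],[-1,0,0,0,0,0,0],[-1,0,0,0,0,0,0],[-1,0,0,0,0,0,0],[-1,0,0,0,0,0,0]]]'

```text
clock: 13.83
tcp_pos: [0.7263, -0.0467, 0.2646]
tcp_rot: [0.721, 0.693, -0.004, -0.002]
force: [-2.6, 0.3, 3.1]
grip_width: 0.011
```

```bash
python3 -c "
from h import *
guard(off=.0135,n=1)"
```

```text
t13.83 tcp [ 0.7263 -0.0467  0.2646] phi 1.5313 w 0.0110 F [-2.6  0.3  3.1] j6 -0.10
turn [-0.0077  0.0026 -0.0047]
theta 1.946 r 0.2216
0.0055 0.0040 |
```

Stop confirmed: the tip returned to the same 0.7263 after I backed off. Releasing and retreating upward.

Request:
step_arm --steps '[[[0,0,0,0,0,0,0],[0,0,0,0,0,0,0],[0,0,0,0,0,0,0],[0,0,0,0,0,0,0],[0,0,0,-0.005,0,0,0],[0,0,0,-0.01,0,0,0],[0,0,0,-0.015,0,0,0],[0,0,0,-0.015,0,0,0],[0,0,0,-0.015,0,0,0],[0,0,0,-0.005,0,0,0]]]'

```text
clock: 14.67
tcp_pos: [0.7286, -0.0458, 0.3294]
tcp_rot: [0.721, 0.693, -0.003, -0.003]
force: [-0.1, 0.2, 0.8]
grip_width: 0.0428
```

```bash
python3 -c "
from h import *
rel([.50,-.045,.30],1.536)"
```

```text
t14.67 tcp [ 0.7286 -0.0458  0.3294] phi 1.5323 w 0.0428 F [-0.1  0.2  0.8] j6 -0.10
shift tool [-0.0079 -0.2282  0.0312]
turn [-0.0079  0.0009 -0.0037]
```

Request:
step_arm --steps '[[[0,0,-0.025,0,-0.002,0,0],[0,0,-0.03,0.002,-0.002,0,0],[0,0,-0.03,0.002,-0.002,0,0],[0,0,-0.03,0.002,-0.002,0,0],[0,0,-0.03,0.004,0,0,0],[0,0,-0.03,0.004,0,0,0],[0,0,-0.03,0.004,0,0,0],[0,0,-0.015,0.004,0,0,0],[0,0,0,0,0,0,-0.12],[0,0,0,0,0,0,-0.12]]]'

```text
clock: 15.5
tcp_pos: [0.5019, -0.0372, 0.3059]
tcp_rot: [0.629, 0.777, 0.002, 0.004]
force: [0.1, -0.4, -0.1]
grip_width: 0.043
```

Request:
step_arm --steps '[[[0,0,0,0,0,0,-0.12],[0,0,0,0,0,0,-0.12],[0,0,0,0,0,0,-0.12],[0,0,0,0,0,0,-0.12],[0,0,0,0,0,0,-0.12],[0,0,0,0,0,0,-0.12],[0,0,0,0,0,0,-0.12],[0,0,0,0,0,0,-0.12],[0,0,0,0,0,0,-0.12],[0,0,0,0,0,0,-0.12]]]'

```text
clock: 16.33
tcp_pos: [0.5008, -0.0369, 0.3129]
tcp_rot: [0.055, 0.998, -0.001, 0.01]
force: [-0.3, -0.4, 0.3]
grip_width: 0.0425
```

```bash
python3 -c "
from h import *
rel([.55,-.045,.25],3.107)
st=state(); im,d=get_image('wrist'); cv2.imwrite('pics/w3.png',im);np.save('w3.npy',d)
import pickle; pickle.dump(st,open('w3.pkl','wb'))
cv2.imwrite('pics/t3.png',get_image('top')[0])
"
```

```text
t16.33 tcp [ 0.5008 -0.0369  0.3129] phi 3.0306 w 0.0425 F [-0.3 -0.4  0.3] j6 -1.65
shift tool [-0.0485 -0.0025  0.0638]
turn [-0.0025  0.0196 -0.0764]
```

View pics/w3.png

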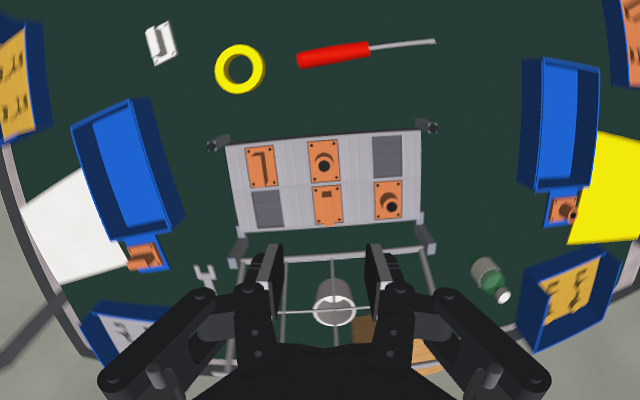

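View pics/t3.png

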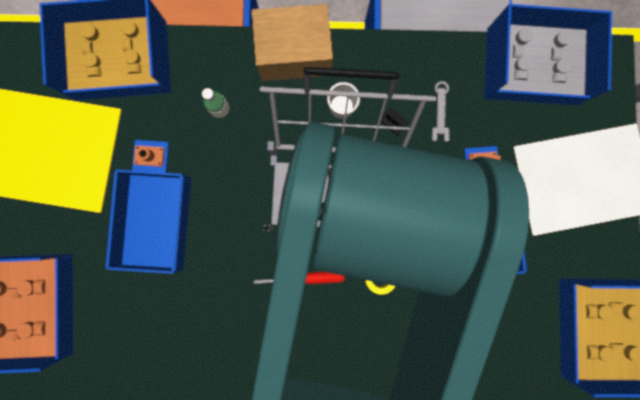

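The wrist view shows all cavities clearly:
- bars at (262,167) and (328,205)
- rounds at (324,160) and (388,200)
- empty cavities at (386,157) and (268,208)

The top view shows the guard leaning back. I'll zoom to get the plate corners.

```bash
python3 - <<'E'
import cv2
im=cv2.imread('pics/w3.png'); cv2.imwrite('pics/w3z.png',cv2.resize(im[120:245,215:435],None,fx=3.6,fy=3.6,interpolation=cv2.INTER_CUBIC))
E
```

```text
(no output)
```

View pics/w3z.png

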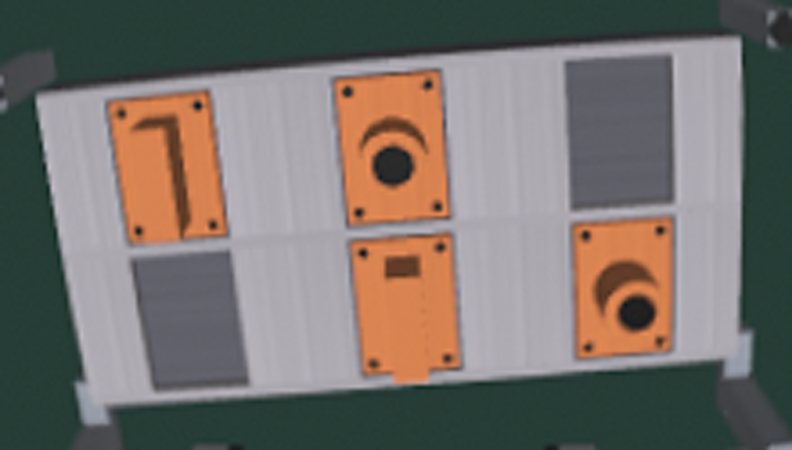

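```bash
python3 - <<'E'
from h import *
import pickle
st=pickle.load(open('w3.pkl','rb')); d=np.load('w3.npy')
Z=lambda l:np.array(l)/3.6+[215,120]-0.36
C=dict(die=[(38,95),(741,38),(738,360),(92,408)],bar_nr=[(108,100),(209,92),(228,235),(130,244)],rnd_nc=[(332,78),(440,70),(452,218),(348,226)],
 bar_fc=[(349,240),(450,234),(462,368),(363,377)],rnd_fl=[(573,226),(675,218),(674,350),(577,358)])
die={}
for k,c in C.items():
    p=plane('wrist',Z(c),.030,st); print(k,p.mean(0).round(4),'lens',[round(float(np.linalg.norm(p[i]-p[(i+1)%4])),4) for i in range(4)], 'dirs', np.arctan2(*(p[3]-p[0])[[1,0]]).round(3),np.arctan2(*(p[2]-p[1])[[1,0]]).round(3), (np.arctan2(*(p[0]-p[1])[[1,0]])+np.pi/2).round(3),(np.arctan2(*(p[3]-p[2])[[1,0]])+np.pi/2).round(3))
E
```

```text
die [ 0.5506 -0.0397  0.03  ] lens [0.2793, 0.1385, 0.281, 0.1384] dirs -0.037 -0.025 -0.029 -0.029
bar_nr [ 0.5143 -0.1288  0.03  ] lens [0.0409, 0.0587, 0.0411, 0.0601] dirs -0.028 -0.024 -0.055 -0.021
rnd_nc [ 0.5169 -0.039   0.03  ] lens [0.0416, 0.0598, 0.0416, 0.06] dirs -0.019 -0.019 -0.036 -0.03
bar_fc [ 0.5829 -0.041   0.03  ] lens [0.0405, 0.0591, 0.0417, 0.0606] dirs -0.028 -0.007 -0.048 -0.011
rnd_fl [0.5856 0.0497 0.03  ] lens [0.0423, 0.0586, 0.042, 0.0583] dirs -0.025 -0.029 -0.024 -0.033
```

```bash
python3 - <<'E'
from h import *
im=cv2.imread('pics/top0.png')
a=cv2.resize(im[130:285,95:200],None,fx=3.8,fy=3.8,interpolation=cv2.INTER_CUBIC); b=cv2.resize(im[130:285,435:540],None,fx=3.8,fy=3.8,interpolation=cv2.INTER_CUBIC)
cv2.imwrite('pics/bins.png',np.hstack([a,b])); print(a.shape)
rel([.5147,-.1289,.11],3.1136)
E
```

```text
(589, 399, 3)
t16.43 tcp [ 0.5009 -0.0369  0.3129] phi 3.0241 w 0.0429 F [ 0.4 -0.5  0.2] j6 -1.64
shift tool [-0.0205 -0.0894  0.2035]
turn [-0.0025  0.0198 -0.0895]
```

View pics/bins.png

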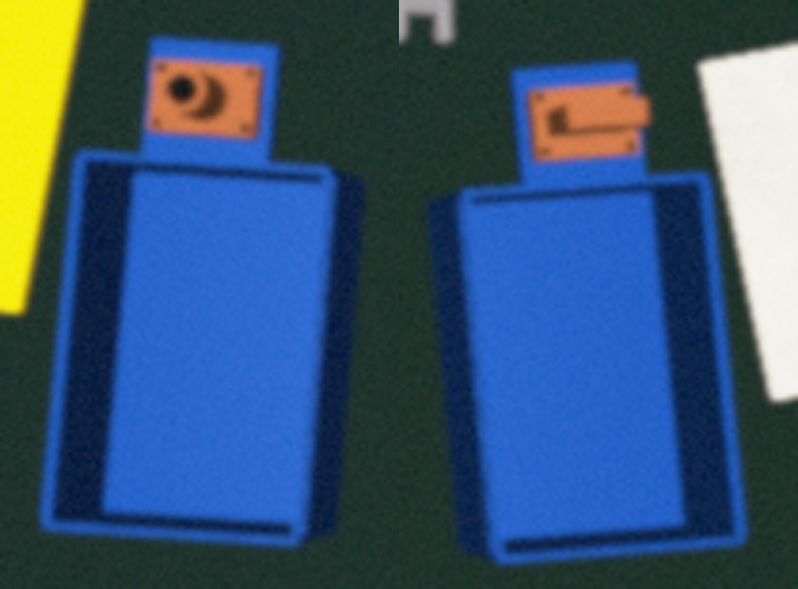

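```bash
cat >> h.py <<'E'
def binpose(c): # corners: far-left, far-right, near-right, near-left (top image full px)
    p=plane('top',c,.06); print(p.mean(0).round(4),[round(float(np.linalg.norm(p[i]-p[(i+1)%4])),3) for i in range(4)],'yaw',np.arctan2(*((p[0]+p[1]-p[2]-p[3])[[1,0]])).round(3))
E
python3 - <<'E'
from h import *
Z=lambda c,ox:np.array(c)/3.8+[ox,130]-.37
binpose(Z([(80,152),(338,172),(300,548),(42,530)],95)); binpose(Z([(58,193),(313,173),(349,543),(101,565)],435))
E
```

```text
[0.4873 0.3649 0.06  ] [0.144, 0.209, 0.141, 0.21] yaw -0.064
[ 0.4862 -0.3664  0.06  ] [0.147, 0.209, 0.141, 0.21] yaw 0.097
```

Request:
step_arm --steps '[[[0,-0.002,-0.01,0.01,0,0.003,-0.009],[0,-0.002,-0.01,0.022,0,0.003,-0.009],[0,-0.002,-0.01,0.022,0,0.003,-0.009],[0,-0.002,-0.01,0.022,0,0.003,-0.009],[0,-0.002,-0.01,0.022,0,0.003,-0.009],[0,-0.002,-0.01,0.022,0,0.003,-0.009],[0,-0.002,-0.01,0.022,0,0.002,-0.009],[0,-0.002,-0.01,0.022,0,0,-0.009],[0,-0.002,-0.005,0.022,0,0,-0.009],[0,-0.002,-0.004,0.016,0,0,-0.008]]]'

```text
clock: 17.27
tcp_pos: [0.5207, -0.1319, 0.1142]
tcp_rot: [0.03, 0.999, -0.003, 0.011]
force: [-0.8, -0.2, -0.7]
grip_width: 0.0427
```

```bash
python3 - <<'E'
from h import *
rel([.5147,-.1289,.034],3.1136)
E
```

```text
t17.27 tcp [ 0.5207 -0.1319  0.1142] phi 3.0822 w 0.0427 F [-0.8 -0.2 -0.7] j6 -1.87
shift tool [0.0079 0.003  0.0801]
turn [-0.0055  0.0213 -0.0314]
```

Request:
step_arm --steps '[[[0,0.003,0.001,0.01,-0.003,0.01,-0.02],[0,0.003,0.001,0.01,-0.003,0.011,-0.012],[0,0.001,0.001,0.01,0,0,0],[0,0,0,0,0,0,0],[0,0,0,0,0,0,0],[0,0,0,0,0,0,0],[0,0,0,0,0,0,0],[0,0,0,0,0,0,0],[0,0,0,0,0,0,0],[0,0,0,0,0,0,0]]]'

```text
clock: 18.1
tcp_pos: [0.5142, -0.1278, 0.0833]
tcp_rot: [0.017, 1.0, 0.0, -0.0]
force: [0.4, -0.0, 0.1]
grip_width: 0.0426
```

```bash
python3 - <<'E'
from h import *
rel([.5147,-.1289,.034],3.1136)
cv2.imwrite('pics/w4.png',get_image('wrist')[0])
E
```

```text
t18.10 tcp [ 0.5142 -0.1278  0.0833] phi 3.1077 w 0.0426 F [ 0.4 -0.   0.1] j6 -1.89
shift tool [-0.0005 -0.0012  0.0493]
turn [ 0.0008 -0.0001 -0.0059]
```

View pics/w4.png

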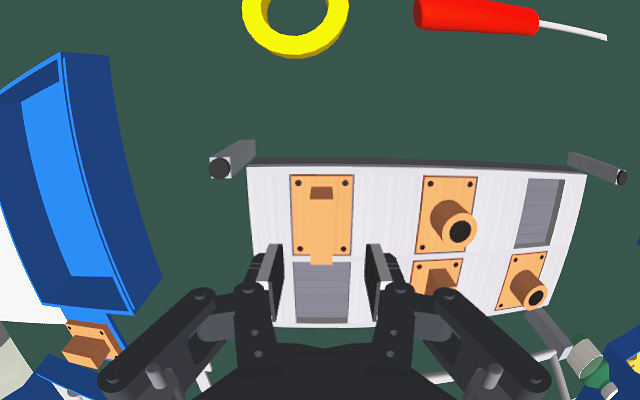

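The bar (u≈321) is centred between the fingers. Descending and gripping.

Request:
step_arm --steps '[[[0,0,-0.001,0.012,0,0,-0.006],[0,0,0,0.013,0,0,0],[0,0,0,0.012,0,0,0],[0,0,0,0.01,0,0,0],[0,0,0,0,0,0,0],[-1,0,0,0,0,0,0],[-1,0,0,0,0,0,0],[-1,0,0,0,0,0,0],[-1,0,0,0,0,0,0],[-1,0,0,0,0,0,0]]]' --newtons 50

```text
clock: 18.98
tcp_pos: [0.5151, -0.1296, 0.0334]
tcp_rot: [0.013, 1.0, -0.0, 0.001]
force: [0.4, -0.6, -0.9]
grip_width: 0.013
```

```bash
python3 - <<'E'
from h import *
rel([.5147,-.1289,.034],3.1136)
E
```

```text
t18.98 tcp [ 0.5151 -0.1296  0.0334] phi 3.1149 w 0.0130 F [ 0.4 -0.6 -0.9] j6 -1.90
shift tool [ 0.0004  0.0007 -0.0006]
turn [-0.0004  0.0027  0.0013]
```

Request:
step_arm --steps '[[[-1,0,0,-0.004,0,0,0],[-1,0,0,-0.006,0,0,0],[-1,0,0,-0.01,0,0,0],[-1,0,0,-0.015,0,0,0],[-1,0,0,-0.018,0,0,0],[-1,0,0,-0.018,0,0,0],[-1,0,0,-0.018,0,0,0],[-1,0,0,-0.015,0,0,0],[-1,0,0,-0.008,0,0,0],[-1,0,0,0,0,0,0]]]'

```text
clock: 19.82
tcp_pos: [0.5151, -0.1295, 0.1582]
tcp_rot: [0.013, 1.0, -0.001, 0.004]
force: [0.7, -0.3, -0.8]
grip_width: 0.0134
```

```bash
python3 - <<'E'
from h import *
rel([.438,-.371,.14],3.1136)
cv2.imwrite('pics/w5.png',get_image('wrist')[0]); cv2.imwrite('pics/t5.png',get_image('top')[0])
E
```

```text
t19.82 tcp [ 0.5151 -0.1295  0.1582] phi 3.1152 w 0.0134 F [ 0.7 -0.3 -0.8] j6 -1.90
shift tool [ 0.0708 -0.2434  0.0181]
turn [-0.002   0.0078  0.0016]
```

View pics/w5.png

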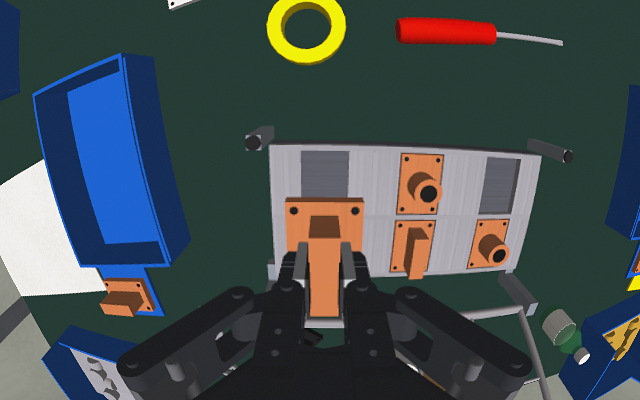

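View pics/t5.png

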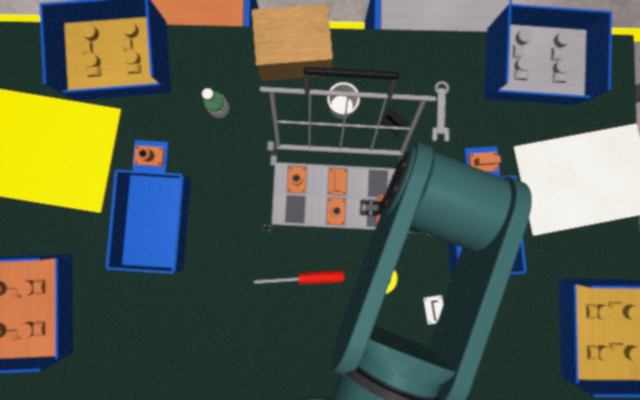

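The bar plate is held level, and the bins are unchanged. Moving over to the bar bin.

Request:
step_arm --steps '[[[-1,0.007,-0.02,0,0,0,0],[-1,0.007,-0.024,0,0,0,0],[-1,0.007,-0.026,0,0,0,0],[-1,0.007,-0.026,0,0,0,0],[-1,0.007,-0.026,0,0,0,0],[-1,0.007,-0.026,0,0,0,0],[-1,0.007,-0.026,0,0,0,0],[-1,0.007,-0.026,0,0,0,0],[-1,0.007,-0.02,0,0,0,0],[-1,0.003,-0.01,0,0,0,0]]]'

```text
clock: 20.75
tcp_pos: [0.4337, -0.3589, 0.1376]
tcp_rot: [0.009, 1.0, 0.009, -0.009]
force: [0.5, -0.3, -1.2]
grip_width: 0.0131
```

```bash
python3 - <<'E'
from h import *
rel([.438,-.371,.02],3.1136)
cv2.imwrite('pics/w6.png',get_image('wrist')[0])
E
```

```text
t20.75 tcp [ 0.4337 -0.3589  0.1376] phi 3.1237 w 0.0131 F [ 0.5 -0.3 -1.2] j6 -2.34
shift tool [-0.0067 -0.0141  0.1173]
turn [ 0.0177 -0.0186  0.0099]
```

View pics/w6.png

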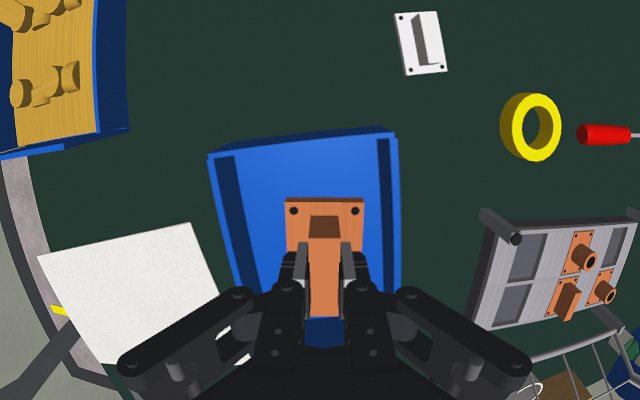

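Held plate is inside the bar bin's near half. Lowering and releasing.

Request:
step_arm --steps '[[[-1,-0.003,-0.006,0.014,0.006,-0.008,0.004],[-1,-0.003,-0.006,0.014,0.006,-0.008,0.004],[-1,0,-0.002,0.014,0.004,-0.002,0],[-1,0,0,0.015,0,0,0],[-1,0,0,0.015,0,0,0],[-1,0,0,0.014,0,0,0],[-1,0,0,0.013,0,0,0],[-1,0,0,0.009,0,0,0],[-1,0,0,0,0,0,0],[-1,0,0,0,0,0,0]]]'

```text
clock: 21.63
tcp_pos: [0.4393, -0.3617, 0.0169]
tcp_rot: [0.012, 1.0, 0.009, -0.003]
force: [1.0, -0.1, -0.8]
grip_width: 0.0131
```

```bash
python3 - <<'E'
from h import *
rel([.438,-.371,.017],3.1136)
E
```

```text
t21.63 tcp [ 0.4393 -0.3617  0.0169] phi 3.1173 w 0.0131 F [ 1.  -0.1 -0.8] j6 -2.34
shift tool [ 0.0011 -0.0093 -0.0002]
turn [ 0.017  -0.007   0.0037]
```

Request:
step_arm --steps '[[[0,0,0,0,0,0,0],[0,0,0,0,0,0,0],[0,0,0,0,0,0,0],[0,0,0,0,0,0,0],[0,0,0,-0.01,0,0,0],[0,0,0,-0.02,0,0,0],[0,0,0,-0.03,0,0,0],[0,0,0,-0.03,0,0,0],[0,0,0,-0.03,0,0,0],[0,0,0,-0.02,0,0,0]]]'

```text
clock: 22.47
tcp_pos: [0.4397, -0.3629, 0.1661]
tcp_rot: [0.012, 1.0, 0.009, -0.004]
force: [0.2, -0.8, 0.8]
grip_width: 0.0432
```

```bash
python3 - <<'E'
from h import *
rel([.5832,-.0407,.12],3.1136)
cv2.imwrite('pics/w7.png',get_image('wrist')[0])
E
```

```text
t22.47 tcp [ 0.4397 -0.3629  0.1661] phi 3.1172 w 0.0432 F [ 0.2 -0.8  0.8] j6 -2.34
shift tool [-0.136   0.3248  0.051 ]
turn [ 0.0182 -0.0076  0.0036]
```

View pics/w7.png

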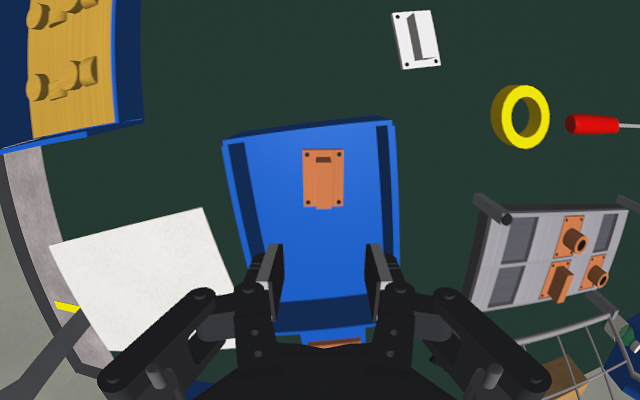

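The first bar is flat in the bar bin at (323,180). On to the second bar.

Request:
step_arm --steps '[[[0,-0.012,0.03,0,0.002,0,0],[0,-0.014,0.033,0,0.002,0,0],[0,-0.014,0.033,0,0.002,0,0],[0,-0.014,0.033,0,0.002,0,0],[0,-0.014,0.033,0,0.002,0,0],[0,-0.014,0.033,0,0.002,0,0],[0,-0.014,0.033,0,0.002,0,0],[0,-0.014,0.033,0,0.002,0,0],[0,-0.014,0.033,0,0.002,0,0],[0,-0.012,0.02,0,0,0,0]]]'

```text
clock: 23.35
tcp_pos: [0.5944, -0.0521, 0.191]
tcp_rot: [0.02, 1.0, -0.013, 0.014]
force: [0.6, -0.5, 0.2]
grip_width: 0.043
```

```bash
python3 - <<'E'
from h import *
rel([.5832,-.0407,.034],3.1136)
E
```

```text
t23.35 tcp [ 0.5944 -0.0521  0.191 ] phi 3.1011 w 0.0430 F [ 0.6 -0.5  0.2] j6 -1.70
shift tool [0.016  0.0148 0.1563]
turn [-0.0248  0.0276 -0.0129]
```

Request:
step_arm --steps '[[[0,0.004,0.005,0.02,-0.012,0.014,-0.006],[0,0.003,0.004,0.022,-0.012,0.014,-0.006],[0,0.003,0.002,0.022,0,0,0],[0,0,0,0.022,0,0,0],[0,0,0,0.015,0,0,0],[0,0,0,0,0,0,0],[0,0,0,0,0,0,0],[0,0,0,0,0,0,0],[0,0,0,0,0,0,0],[0,0,0,0,0,0,0]]]'

```text
clock: 24.18
tcp_pos: [0.5947, -0.034, 0.1014]
tcp_rot: [0.009, 1.0, -0.0, 0.012]
force: [-0.1, 0.8, -0.6]
grip_width: 0.0428
```

```bash
python3 - <<'E'
from h import *
rel([.5832,-.0407,.034],3.1136)
cv2.imwrite('pics/w8.png',get_image('wrist')[0])
E
```

```text
t24.18 tcp [ 0.5947 -0.034   0.1014] phi 3.1241 w 0.0428 F [-0.1  0.8 -0.6] j6 -1.71
shift tool [ 0.013  -0.0069  0.0671]
turn [-0.0005  0.0234  0.0105]
```

View pics/w8.png

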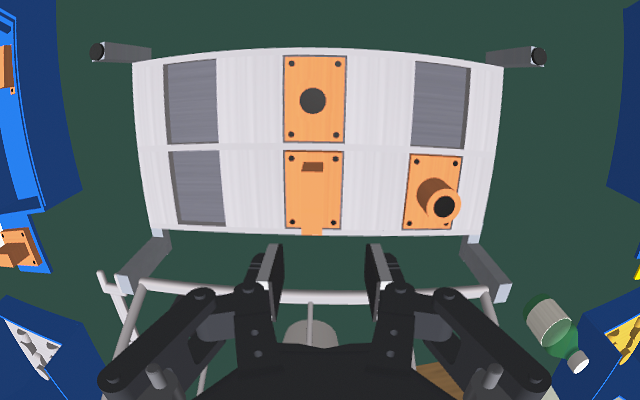

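Request:
step_arm --steps '[[[0,0.004,-0.003,0.006,0,0.012,0.006],[0,0.004,-0.003,0.006,0,0.011,0.004],[0,0.004,0,0.006,0,0,0],[0,0,0,0,0,0,0],[0,0,0,0,0,0,0],[0,0,0,0,0,0,0],[0,0,0,0,0,0,0],[0,0,0,0,0,0,0],[0,0,0,0,0,0,0],[0,0,0,0,0,0,0]]]'

```text
clock: 25.07
tcp_pos: [0.5828, -0.041, 0.0839]
tcp_rot: [0.015, 1.0, -0.001, 0.001]
force: [-0.2, 0.1, 0.4]
grip_width: 0.043
```

```bash
python3 - <<'E'
from h import *
rel([.5832,-.0407,.034],3.1136)
E
```

```text
t25.07 tcp [ 0.5828 -0.041   0.0839] phi 3.1122 w 0.0430 F [-0.2  0.1  0.4] j6 -1.71
shift tool [-0.0003  0.0004  0.0499]
turn [-0.0011  0.0023 -0.0014]
```

Request:
step_arm --steps '[[[0,0,0,0.012,0,0.002,0],[0,0,0,0.013,0,0,0],[0,0,0,0.013,0,0,0],[0,0,0,0.01,0,0,0],[0,0,0,0,0,0,0],[-1,0,0,0,0,0,0],[-1,0,0,0,0,0,0],[-1,0,0,0,0,0,0],[-1,0,0,0,0,0,0],[-1,0,0,0,0,0,0]]]'

```text
clock: 25.9
tcp_pos: [0.5841, -0.041, 0.0331]
tcp_rot: [0.014, 1.0, -0.001, 0.001]
force: [0.4, -0.2, -0.6]
grip_width: 0.0128
```

Request:
step_arm --steps '[[[-1,0,0,-0.004,0,0,0],[-1,0,0,-0.006,0,0,0],[-1,0,0,-0.01,0,0,0],[-1,0,0,-0.015,0,0,0],[-1,0,0,-0.018,0,0,0],[-1,0,0,-0.018,0,0,0],[-1,0,0,-0.018,0,0,0],[-1,0,0,-0.018,0,0,0],[-1,0,0,-0.01,0,0,0],[-1,0,0,0,0,0,0]]]'

```text
clock: 26.73
tcp_pos: [0.5841, -0.0407, 0.1632]
tcp_rot: [0.014, 1.0, -0.001, 0.004]
force: [0.2, 0.0, -0.2]
grip_width: 0.0134
```

```bash
python3 - <<'E'
from h import *
rel([.534,-.362,.14],3.1136)
cv2.imwrite('pics/w9.png',get_image('wrist')[0]); cv2.imwrite('pics/t9.png',get_image('top')[0])
E
```

```text
t26.73 tcp [ 0.5841 -0.0407  0.1632] phi 3.1128 w 0.0134 F [ 0.2  0.  -0.2] j6 -1.71
shift tool [ 0.041  -0.3225  0.0236]
turn [-0.0021  0.0081 -0.0008]
```

View pics/w9.png

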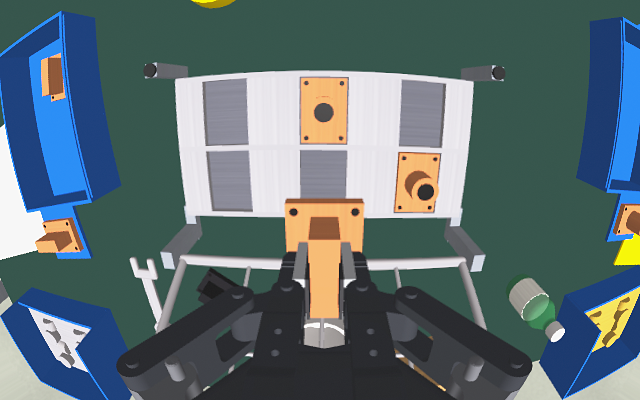

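Second bar held. Moving to the far half of the bar bin.

Request:
step_arm --steps '[[[-1,0.004,-0.025,-0.001,0,0.002,0],[-1,0.004,-0.032,-0.001,0,0.002,0],[-1,0.004,-0.034,-0.001,0,0,0],[-1,0.004,-0.034,-0.001,0,0,0],[-1,0.004,-0.034,-0.001,0,0,0],[-1,0.004,-0.034,-0.001,0,0,0],[-1,0.004,-0.034,-0.001,0,0,0],[-1,0.004,-0.034,-0.001,0,0,0],[-1,0.004,-0.03,0,0,0,0],[-1,0.004,-0.02,0,0,0,0]]]'

```text
clock: 27.67
tcp_pos: [0.5269, -0.3535, 0.1476]
tcp_rot: [0.008, 1.0, 0.008, -0.014]
force: [-0.0, 0.4, -0.7]
grip_width: 0.0128
```

```bash
python3 - <<'E'
from h import *
rel([.533,-.362,.017],3.1136)
cv2.imwrite('pics/w10.png',get_image('wrist')[0])
E
```

```text
t27.67 tcp [ 0.5269 -0.3535  0.1476] phi 3.1254 w 0.0128 F [-0.   0.4 -0.7] j6 -2.23
shift tool [-0.0099 -0.0104  0.1302]
turn [ 0.0157 -0.0274  0.0115]
```

View pics/w10.png

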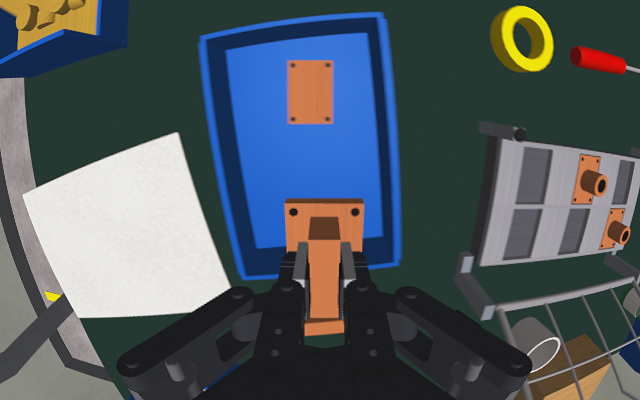

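```bash
python3 - <<'E'
from h import *
print(plane('wrist',[(203,40),(384,14),(245,278),(398,263)],.06).round(3))
E
```

```text
[[ 0.391 -0.446  0.06 ]
 [ 0.377 -0.308  0.06 ]
 [ 0.594 -0.428  0.06 ]
 [ 0.582 -0.292  0.06 ]]
```

Request:
step_arm --steps '[[[-1,-0.003,-0.005,0.01,0.008,-0.014,0.006],[-1,-0.003,-0.005,0.014,0.008,-0.013,0.006],[-1,-0.002,0,0.016,0,0,0],[-1,0,0,0.018,0,0,0],[-1,0,0,0.018,0,0,0],[-1,0,0,0.016,0,0,0],[-1,0,0,0.01,0,0,0],[-1,0,0,0,0,0,0],[-1,0,0,0,0,0,0],[-1,0,0,0,0,0,0]]]'

```text
clock: 28.55
tcp_pos: [0.5233, -0.3648, 0.023]
tcp_rot: [0.02, 1.0, 0.007, -0.011]
force: [-0.3, 0.5, -0.5]
grip_width: 0.0132
```

```bash
python3 - <<'E'
from h import *
rel([.532,-.364,.017],3.1136)
E
```

```text
t28.55 tcp [ 0.5233 -0.3648  0.023 ] phi 3.1019 w 0.0132 F [-0.3  0.5 -0.5] j6 -2.23
shift tool [-0.0088  0.0011  0.0058]
turn [ 0.0137 -0.0231 -0.0119]
```

Request:
step_arm --steps '[[[-1,-0.002,0,0.004,0,-0.01,0],[-1,-0.001,0,0.002,0,-0.01,0],[-1,0,0,0,0,0,0],[0,0,0,0,0,0,0],[0,0,0,0,0,0,0],[0,0,0,0,0,0,0],[0,0,0,0,0,0,0],[0,0,0,-0.01,0,0,0],[0,0,0,-0.02,0,0,0],[0,0,0,-0.03,0,0,0]]]'

```text
clock: 29.38
tcp_pos: [0.5256, -0.3647, 0.078]
tcp_rot: [0.02, 1.0, 0.008, -0.002]
force: [-0.2, -0.3, -0.3]
grip_width: 0.043
```

Request:
step_arm --steps '[[[0,0,0,-0.03,0,0,0],[0,0,0,-0.03,0,0,0],[0,0,0,-0.03,0,0,0],[0,0,0.02,-0.01,0,0,0],[0,0,0.03,0,0,0,0],[0,0,0.033,0,0,0,0],[0,0,0.033,0,0,0,0],[0,0,0.033,0,0,0,0],[0,0,0.033,0,0,0,0],[0,0,0.033,0,0,0,0]]]'

```text
clock: 30.22
tcp_pos: [0.5383, -0.1543, 0.2057]
tcp_rot: [0.027, 1.0, -0.002, 0.011]
force: [0.4, 0.1, -0.2]
grip_width: 0.0425
```

```bash
python3 - <<'E'
from h import *
rel([.5172,-.0389,.12],3.1136)
cv2.imwrite('pics/w11.png',get_image('wrist')[0])
cv2.imwrite('pics/t11.png',get_image('top')[0])
E
```

```text
t30.22 tcp [ 0.5383 -0.1543  0.2057] phi 3.0885 w 0.0425 F [ 0.4  0.1 -0.2] j6 -1.90
shift tool [0.0292 0.1144 0.0846]
turn [-0.0038  0.0231 -0.0252]
```

View pics/w11.png

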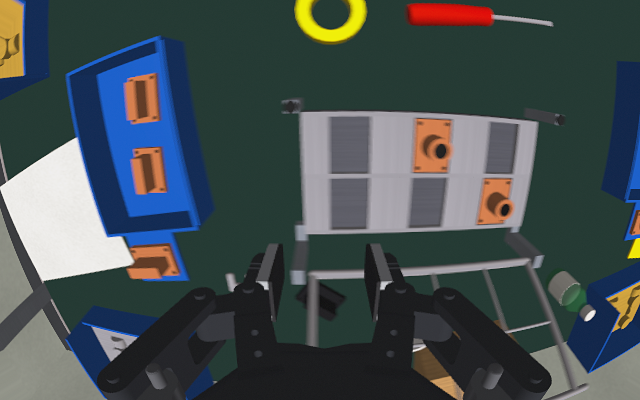

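View pics/t11.png

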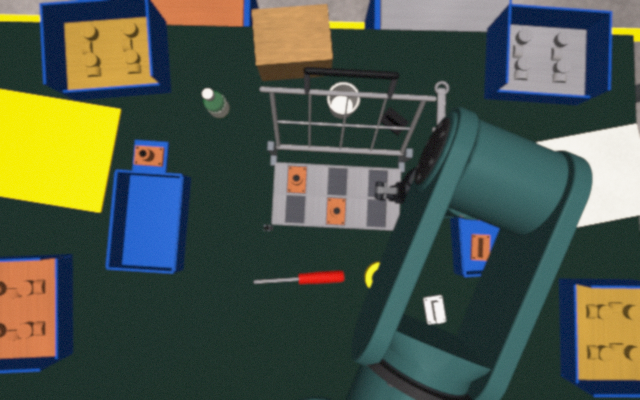

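Both bars lie in the bar bin (142,98) and (149,170); the round bin is unmoved. Next is the near round plate.

Request:
step_arm --steps '[[[0,0.004,0.02,0.01,0,0.006,-0.012],[0,0.004,0.025,0.015,0,0.012,-0.012],[0,0.004,0.025,0.015,0,0.006,-0.004],[0,0.004,0.02,0.015,0,0,0],[0,0.004,0.01,0.015,0,0,0],[0,0.002,0.005,0.01,0,0,0],[0,0,0,0,0,0,0],[0,0,0,0,0,0,0],[0,0,0,0,0,0,0],[0,0,0,0,0,0,0]]]'

```text
clock: 31.15
tcp_pos: [0.5239, -0.0471, 0.133]
tcp_rot: [0.009, 1.0, -0.006, 0.008]
force: [-0.0, 0.3, -0.1]
grip_width: 0.0427
```

```bash
python3 - <<'E'
from h import *
rel([.5172,-.0389,.034],3.1136)
E
```

```text
t31.15 tcp [ 0.5239 -0.0471  0.133 ] phi 3.1228 w 0.0427 F [-0.   0.3 -0.1] j6 -1.74
shift tool [0.0084 0.0092 0.0988]
turn [-0.0111  0.0152  0.0091]
```

Request:
step_arm --steps '[[[0,0.003,0.004,0.014,-0.006,0.008,0.005],[0,0.003,0.003,0.016,-0.005,0.007,0.004],[0,0.001,0.001,0.016,0,0,0],[0,0,0,0,0,0,0],[0,0,0,0,0,0,0],[0,0,0,0,0,0,0],[0,0,0,0,0,0,0],[0,0,0,0,0,0,0],[0,0,0,0,0,0,0],[0,0,0,0,0,0,0]]]'

```text
clock: 31.98
tcp_pos: [0.5222, -0.0433, 0.0904]
tcp_rot: [0.018, 1.0, -0.001, 0.006]
force: [1.1, -0.6, -0.4]
grip_width: 0.0429
```

```bash
python3 - <<'E'
from h import *
rel([.5172,-.0389,.034],3.1136)
E
```

```text
t31.98 tcp [ 0.5222 -0.0433  0.0904] phi 3.1057 w 0.0429 F [ 1.1 -0.6 -0.4] j6 -1.73
shift tool [0.0058 0.0043 0.0563]
turn [-0.0014  0.0114 -0.0079]
```

Request:
step_arm --steps '[[[0,0.004,0.004,0.004,0,0.012,-0.008],[0,0.002,0.001,0.004,0,0,0],[0,0,0,0,0,0,0],[0,0,0,0,0,0,0],[0,0,0,0,0,0,0],[0,0,0,0,0,0,0],[0,0,0,0,0,0,0],[0,0,0,0,0,0,0],[0,0,0,0,0,0,0],[0,0,0,0,0,0,0]]]'

```text
clock: 32.82
tcp_pos: [0.5164, -0.0374, 0.0826]
tcp_rot: [0.013, 1.0, -0.001, 0.0]
force: [-0.8, 0.1, -0.5]
grip_width: 0.0425
```

```bash
python3 - <<'E'
from h import *
rel([.5172,-.0389,.034],3.1136)
cv2.imwrite('pics/w12.png',get_image('wrist')[0])
E
```

```text
t32.82 tcp [ 0.5164 -0.0374  0.0826] phi 3.1150 w 0.0425 F [-0.8  0.1 -0.5] j6 -1.72
shift tool [-0.0009 -0.0014  0.0486]
turn [-0.0017  0.0001  0.0014]
```

View pics/w12.png

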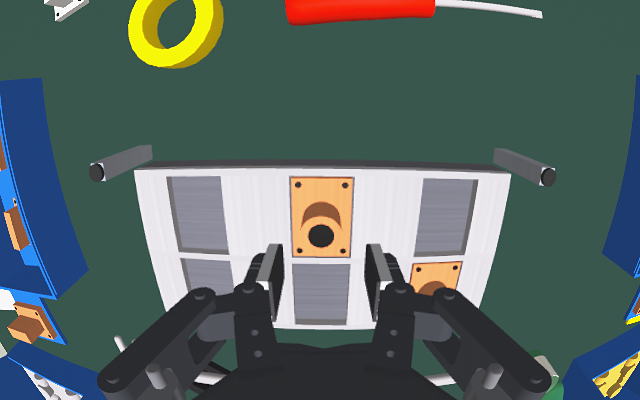

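The neck (321,235) is centred between the fingers. Gripping and lifting.

Request:
step_arm --steps '[[[0,-0.001,-0.001,0.012,0,0,0],[0,0,0,0.013,0,0,0],[0,0,0,0.013,0,0,0],[0,0,0,0.009,0,0,0],[0,0,0,0,0,0,0],[-1,0,0,0,0,0,0],[-1,0,0,0,0,0,0],[-1,0,0,0,0,0,0],[-1,0,0,0,0,0,0],[-1,0,0,0,0,0,0]]]'

```text
clock: 33.7
tcp_pos: [0.5184, -0.0392, 0.0323]
tcp_rot: [0.013, 1.0, -0.001, 0.001]
force: [0.8, 0.0, -0.9]
grip_width: 0.0241
```

Request:
step_arm --steps '[[[-1,0,0,-0.004,0,0,0],[-1,0,0,-0.006,0,0,0],[-1,0,0,-0.01,0,0,0],[-1,0,0,-0.015,0,0,0],[-1,0,0,-0.018,0,0,0],[-1,0,0,-0.018,0,0,0],[-1,0,0,-0.018,0,0,0],[-1,0,0,-0.018,0,0,0],[-1,0,0,-0.01,0,0,0],[-1,0,0,0,0,0,0]]]'

```text
clock: 34.53
tcp_pos: [0.5186, -0.0389, 0.1627]
tcp_rot: [0.013, 1.0, -0.002, 0.004]
force: [0.2, -0.2, -0.8]
grip_width: 0.0249
```

```bash
python3 - <<'E'
from h import *
# bin_round centre (.4873,.3649) yaw -.064 ; near slot -46
rel([.4414,.368,.14],3.1136)
cv2.imwrite('pics/w13.png',get_image('wrist')[0]); cv2.imwrite('pics/t13.png',get_image('top')[0])
E
```

```text
t34.53 tcp [ 0.5186 -0.0389  0.1627] phi 3.1149 w 0.0249 F [ 0.2 -0.2 -0.8] j6 -1.73
shift tool [0.0882 0.4048 0.0207]
turn [-0.0031  0.0083  0.0013]
```

View pics/w13.png

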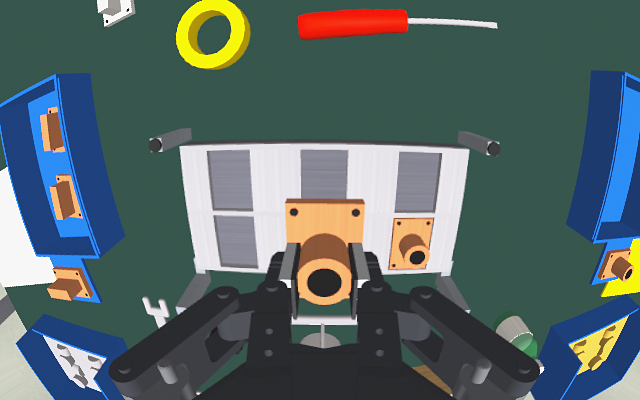

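View pics/t13.png

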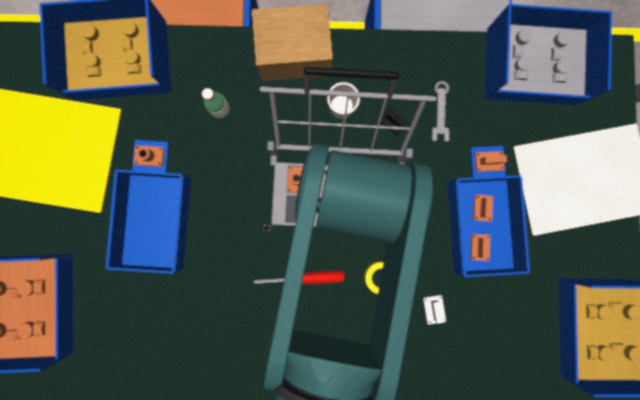

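The round plate is held. The bar bin has since been bumped a little to the right with its plates inside; the round bin is unmoved. Carrying on to it.

Request:
step_arm --steps '[[[-1,0.006,0.025,0,0,0.004,0],[-1,0.008,0.033,0,0,0.004,0],[-1,0.008,0.036,0,0,0,0],[-1,0.008,0.036,0,0,0,0],[-1,0.008,0.036,0,0,0,0],[-1,0.008,0.036,0,0,0,0],[-1,0.008,0.036,0,0,0,0],[-1,0.008,0.036,0,0,0,0],[-1,0.008,0.036,0,0,0,0],[-1,0.008,0.03,0,0,0,0]]]'

```text
clock: 35.47
tcp_pos: [0.4407, 0.3089, 0.1411]
tcp_rot: [0.021, 1.0, -0.006, -0.015]
force: [0.6, 0.6, -0.3]
grip_width: 0.0245
```

```bash
python3 - <<'E'
from h import *
rel([.4414,.368,.017],3.1136)
cv2.imwrite('pics/w14.png',get_image('wrist')[0])
E
```

```text
t35.47 tcp [0.4407 0.3089 0.1411] phi 3.0991 w 0.0245 F [ 0.6  0.6 -0.3] j6 -1.03
shift tool [-0.002   0.0608  0.1233]
turn [-0.0134 -0.0304 -0.0143]
```

View pics/w14.png

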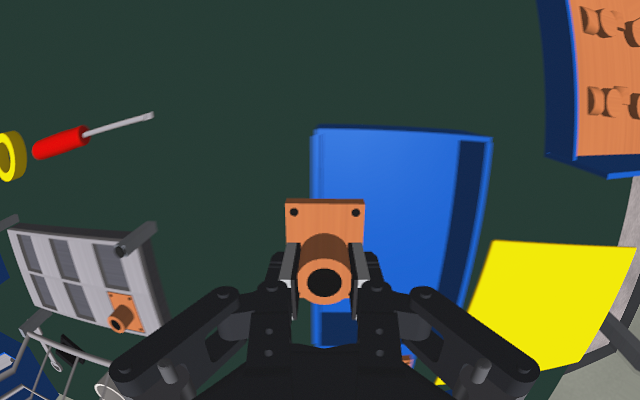

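Request:
step_arm --steps '[[[-1,0,0.02,0,-0.006,-0.015,-0.007],[-1,0,0.02,0,-0.006,-0.015,-0.007],[-1,0,0.015,0,0,0,0],[-1,0,0.005,0,0,0,0],[-1,0,0,0,0,0,0],[-1,0,0,0.01,0,0,0],[-1,0,0,0.015,0,0,0],[-1,0,0,0.015,0,0,0],[-1,0,0,0.01,0,0,0],[-1,0,0,0,0,0,0]]]'

```text
clock: 36.35
tcp_pos: [0.4352, 0.3716, 0.0759]
tcp_rot: [0.011, 1.0, -0.005, -0.009]
force: [0.1, -0.1, -0.3]
grip_width: 0.0247
```

```bash
python3 - <<'E'
from h import *
rel([.4414,.368,.017],3.1136)
cv2.imwrite('pics/w15.png',get_image('wrist')[0])
E
```

```text
t36.35 tcp [0.4352 0.3716 0.0759] phi 3.1200 w 0.0247 F [ 0.1 -0.1 -0.3] j6 -0.94
shift tool [-0.0074 -0.0028  0.0588]
turn [-0.0106 -0.0176  0.0065]
```

View pics/w15.png

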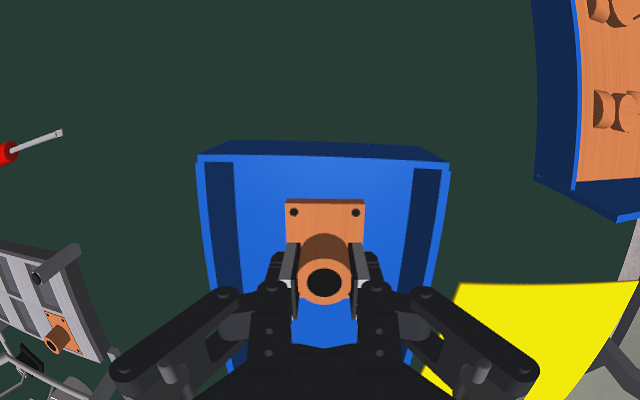

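Centred over the near half of the round bin. Lowering, releasing and lifting.

Request:
step_arm --steps '[[[-1,-0.004,-0.002,0.012,-0.01,-0.016,0],[-1,-0.003,0,0.015,0,0,0],[-1,0,0,0.015,0,0,0],[-1,0,0,0.011,0,0,0],[-1,0,0,0,0,0,0],[-1,0,0,0,0,0,0],[-1,0,0,0,0,0,0],[-1,0,0,0,0,0,0],[-1,0,0,0,0,0,0],[-1,0,0,0,0,0,0]]]'

```text
clock: 37.23
tcp_pos: [0.4485, 0.3693, 0.0301]
tcp_rot: [0.013, 1.0, 0.004, 0.006]
force: [-0.2, -0.5, -0.5]
grip_width: 0.024
```

```bash
python3 - <<'E'
from h import *
rel([.4414,.368,.016],3.1136)
E
```

```text
t37.23 tcp [0.4485 0.3693 0.0301] phi 3.1156 w 0.0240 F [-0.2 -0.5 -0.5] j6 -0.95
shift tool [ 0.0072 -0.0016  0.014 ]
turn [0.0072 0.011  0.002 ]
```

Request:
step_arm --steps '[[[-1,0.004,0,0.008,0,0,0],[-1,0.002,0,0.005,0,0,0],[-1,0,0,0,0,0,0],[-1,0,0,0,0,0,0],[0,0,0,0,0,0,0],[0,0,0,0,0,0,0],[0,0,0,0,0,0,0],[0,0,0,0,0,0,0],[0,0,0,-0.005,0,0,0],[0,0,0,-0.01,0,0,0]]]'

```text
clock: 38.07
tcp_pos: [0.4412, 0.3695, 0.0311]
tcp_rot: [0.013, 1.0, 0.003, 0.005]
force: [-0.3, 0.3, 0.7]
grip_width: 0.0428
```

Request:
step_arm --steps '[[[0,0,0,-0.025,0,0,0],[0,0,0,-0.03,0,0,0],[0,0,0,-0.03,0,0,0],[0,0,0,-0.03,0,0,0],[0,-0.008,-0.015,-0.01,0,0,0],[0,-0.015,-0.03,0,0,0,0],[0,-0.015,-0.034,0,0,0,0],[0,-0.015,-0.034,0,0,0,0],[0,-0.015,-0.034,0,0,0,0],[0,-0.015,-0.034,0,0,0,0]]]'

```text
clock: 38.9
tcp_pos: [0.5218, 0.1882, 0.1783]
tcp_rot: [0.005, 1.0, 0.009, 0.014]
force: [0.6, 0.9, 0.2]
grip_width: 0.0428
```

```bash
python3 - <<'E'
from h import *
rel([.5857,.0493,.12],3.1136)
cv2.imwrite('pics/w16.png',get_image('wrist')[0])
E
```

```text
t38.90 tcp [0.5218 0.1882 0.1783] phi 3.1313 w 0.0428 F [0.6 0.9 0.2] j6 -1.32
shift tool [-0.0636 -0.1393  0.0576]
turn [0.0188 0.0286 0.0179]
```

View pics/w16.png

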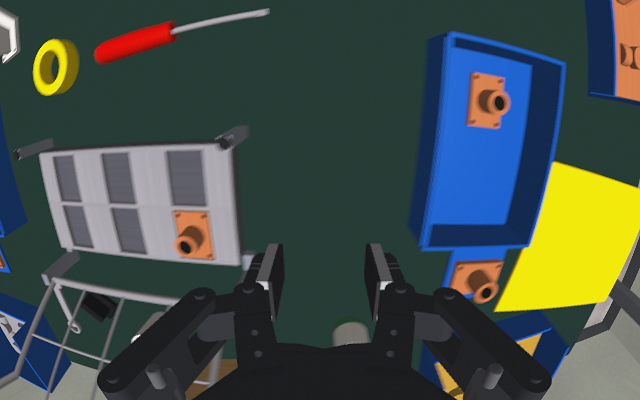

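Round plate is in the round bin (488,100). Now the last one.

Request:
step_arm --steps '[[[0,-0.012,-0.025,0,0.01,0.014,0.009],[0,-0.012,-0.03,0,0.009,0.014,0.009],[0,-0.014,-0.03,0,0,0,0],[0,-0.014,-0.025,0.01,0,0,0],[0,-0.008,-0.015,0.01,0,0,0],[0,-0.002,-0.005,0.01,0,0,0],[0,0,0,0.01,0,0,0],[0,0,0,0,0,0,0],[0,0,0,0,0,0,0],[0,0,0,0,0,0,0]]]'

```text
clock: 39.78
tcp_pos: [0.5871, 0.0417, 0.1481]
tcp_rot: [0.021, 1.0, -0.002, 0.008]
force: [-0.1, 0.9, -0.1]
grip_width: 0.0427
```

```bash
python3 - <<'E'
from h import *
rel([.5857,.0493,.034],3.1136)
E
```

```text
t39.78 tcp [0.5871 0.0417 0.1481] phi 3.0993 w 0.0427 F [-0.1  0.9 -0.1] j6 -1.55
shift tool [0.0034 0.008  0.114 ]
turn [-0.0043  0.0154 -0.0143]
```

Request:
step_arm --steps '[[[0,0.001,0.004,0.015,-0.004,0.014,-0.014],[0,0,0.003,0.018,0,0,0],[0,0,0,0.018,0,0,0],[0,0,0,0.01,0,0,0],[0,0,0,0,0,0,0],[0,0,0,0,0,0,0],[0,0,0,0,0,0,0],[0,0,0,0,0,0,0],[0,0,0,0,0,0,0],[0,0,0,0,0,0,0]]]'

```text
clock: 40.62
tcp_pos: [0.5873, 0.0571, 0.0876]
tcp_rot: [0.007, 1.0, 0.002, 0.003]
force: [-0.2, -0.6, -0.0]
grip_width: 0.0427
```

```bash
python3 - <<'E'
from h import *
rel([.5857,.0493,.034],3.1136)
cv2.imwrite('pics/w17.png',get_image('wrist')[0])
E
```

```text
t40.62 tcp [0.5873 0.0571 0.0876] phi 3.1267 w 0.0427 F [-0.2 -0.6 -0. ] j6 -1.56
shift tool [ 0.0018 -0.008   0.0536]
turn [0.0031 0.0064 0.0131]
```

View pics/w17.png

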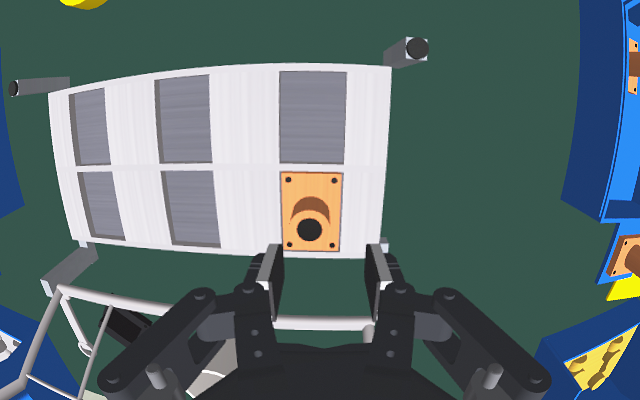

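Request:
step_arm --steps '[[[0,0.001,-0.005,0.004,0,0.006,0.01],[0,0,-0.002,0.002,0,0,0],[0,0,0,0,0,0,0],[0,0,0,0,0,0,0],[0,0,0,0,0,0,0],[0,0,0,0,0,0,0],[0,0,0,0,0,0,0],[0,0,0,0,0,0,0],[0,0,0,0,0,0,0],[0,0,0,0,0,0,0]]]'

```text
clock: 41.5
tcp_pos: [0.5871, 0.0486, 0.0826]
tcp_rot: [0.014, 1.0, 0.002, 0.001]
force: [0.9, -1.1, 0.5]
grip_width: 0.043
```

```bash
python3 - <<'E'
from h import *
rel([.5857,.0493,.034],3.1136)
E
```

```text
t41.50 tcp [0.5871 0.0486 0.0826] phi 3.1144 w 0.0430 F [ 0.9 -1.1  0.5] j6 -1.56
shift tool [0.0016 0.0005 0.0486]
turn [0.0031 0.0028 0.0008]
```

Request:
step_arm --steps '[[[0,0.002,0,0.012,0,0,0],[0,0,0,0.013,0,0,0],[0,0,0,0.013,0,0,0],[0,0,0,0.009,0,0,0],[0,0,0,0,0,0,0],[-1,0,0,0,0,0,0],[-1,0,0,0,0,0,0],[-1,0,0,0,0,0,0],[-1,0,0,0,0,0,0],[-1,0,0,0,0,0,0]]]'

```text
clock: 42.33
tcp_pos: [0.5849, 0.0492, 0.0322]
tcp_rot: [0.013, 1.0, 0.002, 0.002]
force: [-0.1, -0.2, -0.9]
grip_width: 0.0243
```

Request:
step_arm --steps '[[[-1,0,0,-0.004,0,0,0],[-1,0,0,-0.006,0,0,0],[-1,0,0,-0.01,0,0,0],[-1,0,0,-0.015,0,0,0],[-1,0,0,-0.018,0,0,0],[-1,0,0,-0.018,0,0,0],[-1,0,0,-0.018,0,0,0],[-1,0,0,-0.018,0,0,0],[-1,0,0,-0.01,0,0,0],[-1,0,0,0,0,0,0]]]'

```text
clock: 43.17
tcp_pos: [0.5848, 0.0488, 0.1624]
tcp_rot: [0.013, 1.0, 0.002, 0.005]
force: [-0.0, 0.2, -1.7]
grip_width: 0.0244
```

```bash
python3 - <<'E'
from h import *
# far slot +42
rel([.53,.362,.14],3.1136)
cv2.imwrite('pics/w18.png',get_image('wrist')[0])
cv2.imwrite('pics/t18.png',get_image('top')[0])
E
```

```text
t43.17 tcp [0.5848 0.0488 0.1624] phi 3.1149 w 0.0244 F [-0.   0.2 -1.7] j6 -1.56
shift tool [0.0634 0.3115 0.0228]
turn [0.0033 0.0092 0.0013]
```

View pics/w18.png

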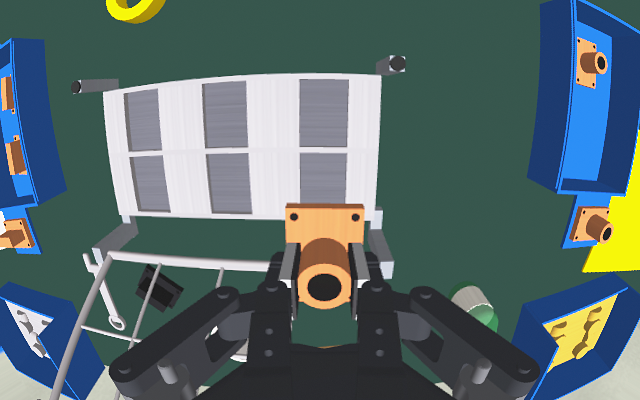

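View pics/t18.png

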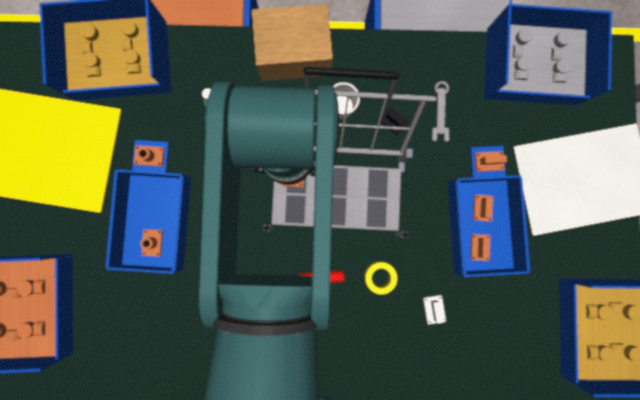

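The last plate is held and the die is empty. Moving to the far half of the round bin.

Request:
step_arm --steps '[[[-1,0.012,0.02,-0.001,0,0.004,0],[-1,0.01,0.03,-0.001,0,0.004,0],[-1,0.006,0.034,-0.001,0,0,0],[-1,0.005,0.034,-0.001,0,0,0],[-1,0.005,0.034,-0.001,0,0,0],[-1,0.005,0.034,-0.001,0,0,0],[-1,0.005,0.034,-0.001,0,0,0],[-1,0.005,0.034,0,0,0,0],[-1,0.005,0.03,0,0,0,0],[-1,0.003,0.02,0,0,0,0]]]'

```text
clock: 44.1
tcp_pos: [0.523, 0.3588, 0.1471]
tcp_rot: [0.02, 1.0, -0.005, -0.016]
force: [0.8, 0.2, -0.8]
grip_width: 0.0246
```

```bash
python3 - <<'E'
from h import *
rel([.53,.362,.12],3.1136)
cv2.imwrite('pics/w19.png',get_image('wrist')[0])
E
```

```text
t44.10 tcp [0.523  0.3588 0.1471] phi 3.1021 w 0.0246 F [ 0.8  0.2 -0.8] j6 -1.02
shift tool [-0.0078  0.0037  0.0268]
turn [-0.0099 -0.0322 -0.0113]
```

View pics/w19.png

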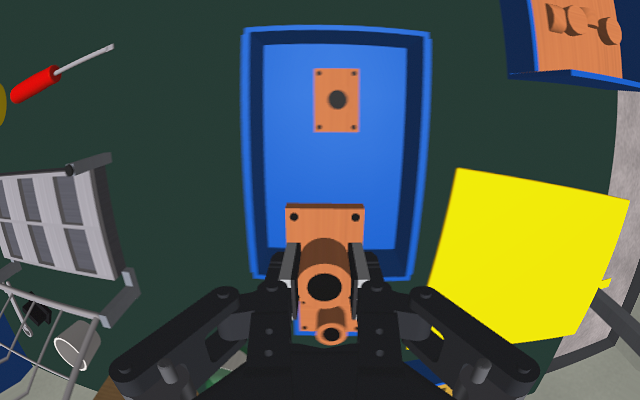

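Request:
step_arm --steps '[[[-1,-0.002,0.002,0.014,-0.006,-0.016,-0.006],[-1,-0.002,0.002,0.016,-0.004,-0.016,-0.005],[-1,0,0,0.018,0,0,0],[-1,0,0,0.018,0,0,0],[-1,0,0,0.018,0,0,0],[-1,0,0,0.01,0,0,0],[-1,0,0,0,0,0,0],[-1,0,0,0,0,0,0],[-1,0,0,0,0,0,0],[-1,0,0,0,0,0,0]]]'

```text
clock: 44.98
tcp_pos: [0.5169, 0.3655, 0.0342]
tcp_rot: [0.009, 1.0, -0.004, -0.01]
force: [0.1, 0.4, -1.6]
grip_width: 0.0249
```

```bash
python3 - <<'E'
from h import *
rel([.528,.362,.016],3.1136)
E
```

```text
t44.98 tcp [0.5169 0.3655 0.0342] phi 3.1237 w 0.0249 F [ 0.1  0.4 -1.6] j6 -1.03
shift tool [-0.0115 -0.0031  0.018 ]
turn [-0.0088 -0.02    0.0102]
```

Request:
step_arm --steps '[[[-1,-0.004,0,0.006,0,-0.018,0],[-1,0,0,0.006,0,0,0],[-1,0,0,0.004,0,0,0],[-1,0,0,0,0,0,0],[-1,0,0,0,0,0,0],[0,0,0,0,0,0,0],[0,0,0,0,0,0,0],[0,0,0,0,0,0,0],[0,0,0,0,0,0,0],[0,0,0,0,0,0,0]]]'

```text
clock: 45.82
tcp_pos: [0.5258, 0.3678, 0.0263]
tcp_rot: [0.009, 1.0, -0.0, 0.005]
force: [0.4, 0.8, -0.2]
grip_width: 0.0424
```

Request:
step_arm --steps '[[[0,0,0,-0.01,0,0,0],[0,0,0,-0.025,0,0,0],[0,0,0,-0.03,0,0,0],[0,0,0,-0.035,0,0,0],[0,0,0,-0.035,0,0,0],[0,0,-0.015,-0.035,0,0,0],[0,0,-0.03,-0.035,0,0,0],[0,0,-0.034,-0.03,0,0,0],[0,0,-0.034,-0.02,0,0,0],[0,0,-0.034,0,0,0,0]]]'

```text
clock: 46.65
tcp_pos: [0.5184, 0.2282, 0.2899]
tcp_rot: [0.003, 1.0, -0.001, 0.005]
force: [0.9, -0.1, 0.5]
grip_width: 0.0428
```

```bash
python3 - <<'E'
from h import *
rel([.55,-.046,.33],1.543)
cv2.imwrite('pics/w20.png',get_image('wrist')[0])
E
```

```text
t46.65 tcp [0.5184 0.2282 0.2899] phi 3.1354 w 0.0428 F [ 0.9 -0.1  0.5] j6 -1.25
shift tool [-0.0337 -0.2741 -0.0391]
turn [0.0057 0.0091 1.5923]
```

View pics/w20.png

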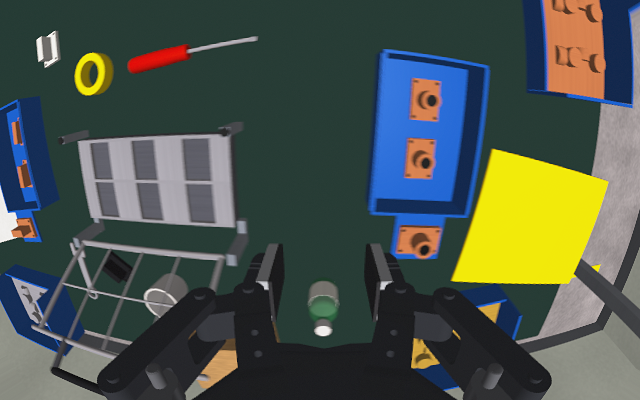

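All four plates are in their bins, rounds at (427,98) and (421,157). Returning to the handle.

Request:
step_arm --steps '[[[0,-0.003,-0.025,-0.006,0,0.003,0],[0,-0.003,-0.03,-0.006,0,0.003,0],[0,-0.003,-0.03,-0.006,0,0.003,0],[0,-0.003,-0.03,-0.006,0,0,0],[0,-0.003,-0.03,-0.006,0,0,0],[0,-0.003,-0.03,-0.006,0,0,0],[0,-0.003,-0.03,-0.006,0,0,0],[0,-0.003,-0.03,-0.006,0,0,0.05],[0,-0.003,-0.02,-0.006,0,0,0.12],[0,0,0,0,0,0,0.12]]]'

```text
clock: 47.53
tcp_pos: [0.5379, -0.0465, 0.3566]
tcp_rot: [0.157, 0.988, -0.003, 0.005]
force: [0.5, 1.0, -0.0]
grip_width: 0.0425
```

Request:
step_arm --steps '[[[0,0,0,0,0,0,0.12],[0,0,0,0,0,0,0.12],[0,0,0,0,0,0,0.12],[0,0,0,0,0,0,0.12],[0,0,0,0,0,0,0.12],[0,0,0,0,0,0,0.12],[0,0,0,0,0,0,0.12],[0,0,0,0,0,0,0.12],[0,0,0,0,0,0,0.12],[0,0,0,0,0,0,0.12]]]'

```text
clock: 48.37
tcp_pos: [0.5357, -0.0484, 0.3634]
tcp_rot: [0.703, 0.711, 0.002, 0.008]
force: [0.7, -0.0, -0.2]
grip_width: 0.0424
```

```bash
python3 - <<'E'
from h import *
rel([.6,-.046,.345],1.543)
cv2.imwrite('pics/w21.png',get_image('wrist')[0])
cv2.imwrite('pics/t21.png',get_image('top')[0])
E
```

```text
t48.37 tcp [ 0.5357 -0.0484  0.3634] phi 1.5813 w 0.0424 F [ 0.7 -0.  -0.2] j6 -0.20
shift tool [0.0018 0.064  0.0193]
turn [0.0148 0.0088 0.0384]
```

View pics/w21.png

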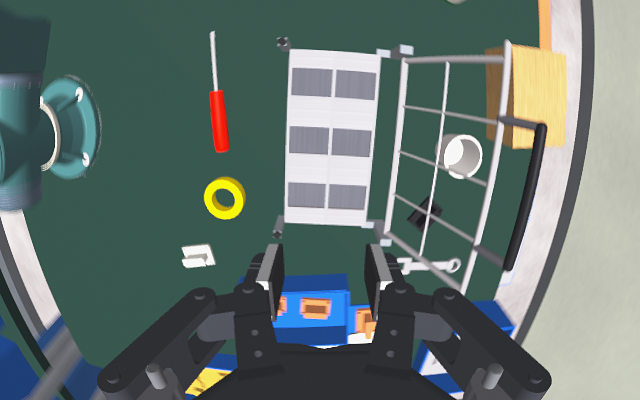

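The guard is still up; its handle (525,195) is to the right. Moving above it.

Request:
step_arm --steps '[[[0,0,0.015,0,0.008,0.005,0.019],[0,0,0.02,0.003,0.007,0.004,0.019],[0,0,0.022,0.003,0,0,0],[0,0,0.022,0.003,0,0,0],[0,0,0.022,0.003,0,0,0],[0,0,0.022,0.003,0,0,0],[0,0,0.022,0.003,0,0,0],[0,0,0.022,0,0,0,0],[0,0,0.015,0,0,0,0],[0,0,0,0,0,0,0]]]'

```text
clock: 49.3
tcp_pos: [0.7234, -0.0472, 0.3488]
tcp_rot: [0.702, 0.712, 0.001, 0.001]
force: [-0.2, 0.6, -0.0]
grip_width: 0.0424
```

```bash
python3 - <<'E'
from h import *
rel([.727,-.0465,.264],1.5425)
E
```

```text
t49.30 tcp [ 0.7234 -0.0472  0.3488] phi 1.5851 w 0.0424 F [-0.2  0.6 -0. ] j6 -0.16
shift tool [0.0007 0.0034 0.0848]
turn [0.0026 0.0003 0.0426]
```

Request:
step_arm --steps '[[[0,0,0.002,0.014,0,0,0.021],[0,0,0.001,0.016,0,0,0.021],[0,0,0,0.016,0,0,0],[0,0,0,0.016,0,0,0],[0,0,0,0.01,0,0,0],[0,0,0,0,0,0,0],[0,0,0,0,0,0,0],[0,0,0,0,0,0,0],[0,0,0,0,0,0,0],[0,0,0,0,0,0,0]]]'

```text
clock: 50.13
tcp_pos: [0.7235, -0.0466, 0.2788]
tcp_rot: [0.71, 0.704, 0.001, 0.002]
force: [-0.2, 0.6, -0.6]
grip_width: 0.0428
```

```bash
python3 - <<'E'
from h import *
rel([.727,-.0465,.258],1.5425)
cv2.imwrite('pics/w22.png',get_image('wrist')[0])
E
```

```text
t50.13 tcp [ 0.7235 -0.0466  0.2788] phi 1.5617 w 0.0428 F [-0.2  0.6 -0.6] j6 -0.13
shift tool [0.0002 0.0034 0.0208]
turn [0.0051 0.001  0.0192]
```

View pics/w22.png

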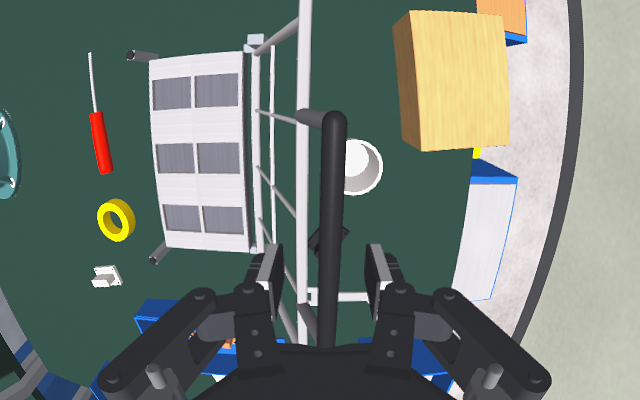

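The handle (u≈330) is between the fingers. Lowering 20 mm and closing.

Request:
step_arm --steps '[[[0,0,0.003,0.006,0.003,0,0.01],[0,0,0,0.007,0,0,0],[0,0,0,0.006,0,0,0],[0,0,0,0,0,0,0],[-1,0,0,0,0,0,0],[-1,0,0,0,0,0,0],[-1,0,0,0,0,0,0],[-1,0,0,0,0,0,0],[-1,0,0,0,0,0,0],[-1,0,0,0,0,0,0]]]' --newtons 30

```text
clock: 51.02
tcp_pos: [0.7264, -0.0467, 0.2595]
tcp_rot: [0.714, 0.7, 0.0, 0.001]
force: [-0.6, -0.7, -0.3]
grip_width: 0.0108
```

```bash
python3 - <<'E'
from h import *
H[0]=.6457
guard(d=-.03,n=10,off=.018)
E
```

```text
t51.02 tcp [ 0.7264 -0.0467  0.2595] phi 1.5501 w 0.0108 F [-0.6 -0.7 -0.3] j6 -0.12
turn [0.0016 0.0012 0.0141]
theta 1.945 r 0.2208
-0.0065 -0.0016 | -0.0062 -0.0021 | -0.0063 -0.0019 | -0.0064 -0.0018 | -0.0064 -0.0016 | -0.0065 -0.0014 | -0.0065 -0.0012 | -0.0065 -0.0010 | -0.0066 -0.0008 | -0.0066 -0.0006 |
```

Request:
step_arm --steps '[[[-1,0,-0.003,-0.0011,0,0,0],[-1,0,-0.005,-0.0018,0,0,0],[-1,0,-0.0061,-0.0021,0,0,0],[-1,0,-0.0062,-0.002,0,0,0],[-1,0,-0.0063,-0.0018,0,0,0],[-1,0,-0.0063,-0.0016,0,0,0],[-1,0,-0.0064,-0.0014,0,0,0],[-1,0,-0.0064,-0.0012,0,0,0],[-1,0,-0.0064,-0.001,0,0,0],[-1,0,-0.0064,-0.0008,0,0,0]]]'

```text
clock: 51.85
tcp_pos: [0.6659, -0.0445, 0.2755]
tcp_rot: [0.714, 0.7, 0.005, 0.005]
force: [2.3, 0.6, -2.8]
grip_width: 0.0112
```

```bash
python3 - <<'E'
from h import *
H[0]=.6457
guard(d=-.03,n=10,off=.017)
E
```

```text
t51.85 tcp [ 0.6659 -0.0445  0.2755] phi 1.5511 w 0.0112 F [ 2.3  0.6 -2.8] j6 -0.13
turn [ 0.013  -0.0002  0.0151]
theta 1.662 r 0.2214
-0.0067 0.0009 | -0.0066 -0.0003 | -0.0066 -0.0001 | -0.0066 0.0001 | -0.0066 0.0003 | -0.0066 0.0005 | -0.0066 0.0007 | -0.0065 0.0009 | -0.0065 0.0011 | -0.0065 0.0013 |
```

Request:
step_arm --steps '[[[-1,0,-0.0064,-0.0003,0.003,0,0],[-1,0,-0.0064,-0.0001,0.003,0,0],[-1,0,-0.0064,0,0.003,0,0],[-1,0,-0.0064,0.0002,0.002,0,0],[-1,0,-0.0064,0.0004,0.002,0,0],[-1,0,-0.0064,0.0006,0.002,0,0],[-1,0,-0.0064,0.0008,0.002,0,0],[-1,0,-0.0063,0.001,0.002,0,0],[-1,0,-0.0063,0.0012,0.002,0,0],[-1,0,-0.0063,0.0014,0.001,0,0]]]'

```text
clock: 52.68
tcp_pos: [0.5955, -0.0419, 0.2727]
tcp_rot: [0.714, 0.701, -0.002, -0.003]
force: [2.8, 1.3, -1.7]
grip_width: 0.0104
```

```bash
python3 - <<'E'
from h import *
H[0]=.6457
guard(d=-.03,n=10,off=.017)
E
```

```text
t52.68 tcp [ 0.5955 -0.0419  0.2727] phi 1.5524 w 0.0104 F [ 2.8  1.3 -1.7] j6 -0.15
turn [-0.0062 -0.0018  0.0164]
theta 1.344 r 0.2234
-0.0056 0.0049 | -0.0064 0.0018 | -0.0063 0.0020 | -0.0062 0.0021 | -0.0062 0.0023 | -0.0061 0.0025 | -0.0060 0.0027 | -0.0059 0.0029 | -0.0058 0.0031 | -0.0058 0.0032 |
```

Request:
step_arm --steps '[[[-1,0,-0.0062,0.002,-0.001,0,0],[-1,0,-0.0062,0.0021,-0.001,0,0],[-1,0,-0.0061,0.0022,0,0,0],[-1,0,-0.006,0.0024,0,0,0],[-1,0,-0.006,0.0026,0,0,0],[-1,0,-0.0059,0.0028,0,0,0],[-1,0,-0.0058,0.003,0,0,0],[-1,0,-0.0057,0.0032,0,0,0],[-1,0,-0.0056,0.0034,0,0,0],[-1,0,-0.0055,0.0036,0,0,0]]]'

```text
clock: 53.52
tcp_pos: [0.5291, -0.0395, 0.2451]
tcp_rot: [0.713, 0.701, 0.0, -0.002]
force: [3.0, 2.8, -1.1]
grip_width: 0.0107
```

```bash
python3 - <<'E'
from h import *
H[0]=.6457
guard(d=-.03,n=10,off=.015)
E
```

```text
t53.52 tcp [ 0.5291 -0.0395  0.2451] phi 1.5531 w 0.0107 F [ 3.   2.8 -1.1] j6 -0.17
turn [-0.0026 -0.0036  0.0171]
theta 1.016 r 0.2214
-0.0048 0.0047 | -0.0054 0.0037 | -0.0053 0.0039 | -0.0052 0.0040 | -0.0051 0.0042 | -0.0050 0.0044 | -0.0048 0.0045 | -0.0047 0.0046 | -0.0046 0.0048 | -0.0044 0.0049 |
```

Request:
step_arm --steps '[[[-1,0,-0.0052,0.0039,0,0,0],[-1,0,-0.0052,0.0039,0,0,0],[-1,0,-0.0051,0.004,0,0,0],[-1,0,-0.005,0.0041,0,0,0],[-1,0,-0.0049,0.0043,0,0,0],[-1,0,-0.0048,0.0045,0,0,0],[-1,0,-0.0046,0.0046,0,0,0],[-1,0,-0.0045,0.0048,0,0,0],[-1,0,-0.0044,0.0049,0,0,0],[-1,0,-0.0042,0.005,0,0,0]]]'

```text
clock: 54.35
tcp_pos: [0.4749, -0.0374, 0.1957]
tcp_rot: [0.713, 0.701, 0.0, -0.004]
force: [2.5, 2.3, 0.7]
grip_width: 0.0108
```

```bash
python3 - <<'E'
from h import *
H[0]=.6457
guard(d=-.03,n=10,off=.016)
E
```

```text
t54.35 tcp [ 0.4749 -0.0374  0.1957] phi 1.5533 w 0.0108 F [2.5 2.3 0.7] j6 -0.18
turn [-0.0046 -0.0058  0.0174]
theta 0.685 r 0.2207
-0.0036 0.0056 | -0.0039 0.0053 | -0.0038 0.0054 | -0.0036 0.0055 | -0.0035 0.0056 | -0.0033 0.0057 | -0.0031 0.0058 | -0.0029 0.0059 | -0.0028 0.0060 | -0.0026 0.0061 |
```

Request:
step_arm --steps '[[[-1,0,-0.0038,0.0052,0,0,0],[-1,0,-0.0037,0.0053,0,0,0],[-1,0,-0.0036,0.0054,0,0,0],[-1,0,-0.0035,0.0055,0,0,0],[-1,0,-0.0033,0.0056,0,0,0],[-1,0,-0.0031,0.0057,0,0,0],[-1,0,-0.0029,0.0058,0,0,0],[-1,0,-0.0027,0.0059,0,0,0],[-1,0,-0.0026,0.006,0,0,0],[-1,0,-0.0024,0.006,0,0,0]]]'

```text
clock: 55.18
tcp_pos: [0.439, -0.0363, 0.1328]
tcp_rot: [0.713, 0.701, 0.0, -0.004]
force: [2.1, 3.2, 1.8]
grip_width: 0.0111
```

```bash
python3 - <<'E'
from h import *
H[0]=.6457
guard(d=-.03,n=10,off=.017)
E
```

```text
t55.18 tcp [ 0.439  -0.0363  0.1328] phi 1.5533 w 0.0111 F [2.1 3.2 1.8] j6 -0.20
turn [-0.0053 -0.0063  0.0173]
theta 0.360 r 0.2209
-0.0014 0.0065 | -0.0020 0.0063 | -0.0019 0.0063 | -0.0017 0.0064 | -0.0015 0.0064 | -0.0013 0.0065 | -0.0011 0.0065 | -0.0009 0.0065 | -0.0007 0.0066 | -0.0005 0.0066 |
```

Request:
step_arm --steps '[[[-1,0,-0.0019,0.006,0,0,0],[-1,0,-0.0018,0.006,0,0,0],[-1,0,-0.0017,0.006,0,0,0],[-1,0,-0.0015,0.006,0,0,0],[-1,0,-0.0013,0.0055,0,0,0],[-1,0,-0.001,0.005,0,0,0],[-1,0,-0.0009,0.005,0,0,0],[-1,0,-0.0007,0.0045,0,0,0],[-1,0,-0.0006,0.004,0,0,0],[-1,0,-0.0005,0.004,0,0,0]]]'

```text
clock: 56.02
tcp_pos: [0.426, -0.036, 0.075]
tcp_rot: [0.713, 0.701, 0.001, -0.003]
force: [2.4, 3.4, 1.0]
grip_width: 0.0106
```

```bash
python3 - <<'E'
from h import *
H[0]=.6457
guard(d=-.015,n=10,off=.017)
E
```

```text
t56.02 tcp [ 0.426 -0.036  0.075] phi 1.5531 w 0.0106 F [2.4 3.4 1. ] j6 -0.20
turn [-0.0037 -0.0059  0.0172]
theta 0.091 r 0.2206
0.0004 0.0033 | -0.0002 0.0033 | -0.0002 0.0033 | -0.0001 0.0033 | -0.0001 0.0033 | -0.0000 0.0033 | 0.0000 0.0033 | 0.0001 0.0033 | 0.0001 0.0033 | 0.0002 0.0033 |
```

Request:
step_arm --steps '[[[-1,0,0,0.003,0,0,0],[-1,0,0,0.003,0,0,0],[-1,0,0,0.003,0,0,0],[-1,0,0,0.002,0,0,0],[-1,0,0,0.002,0,0,0],[-1,0,0,0.002,0,0,0],[-1,0,0,0.0015,0,0,0],[-1,0,0,0,0,0,0],[-1,0,0,0,0,0,0],[-1,0,0,0,0,0,0]]]'

```text
clock: 56.85
tcp_pos: [0.4251, -0.036, 0.056]
tcp_rot: [0.713, 0.701, -0.0, -0.004]
force: [0.3, 3.0, 0.7]
grip_width: 0.0104
```

```bash
python3 - <<'E'
from h import *
H[0]=.6457
guard(d=-.015,n=1,off=.017)
E
```

```text
t56.85 tcp [ 0.4251 -0.036   0.056 ] phi 1.5529 w 0.0104 F [0.3 3.  0.7] j6 -0.20
turn [-0.0061 -0.0058  0.0169]
theta 0.005 r 0.2206
0.0006 0.0033 |
```

Request:
step_arm --steps '[[[-1,0,0,0.002,0,0,0],[-1,0,0,0.002,0,0,0],[-1,0,0,0.002,0,0,0],[-1,0,0,0.001,0,0,0],[-1,0,0,0,0,0,0],[-1,0,0,0,0,0,0],[-1,0,0,0,0,0,0],[-1,0,0,0,0,0,0],[-1,0,0,0,0,0,0],[-1,0,0,0,0,0,0]]]'

```text
clock: 57.68
tcp_pos: [0.4251, -0.036, 0.0558]
tcp_rot: [0.713, 0.701, -0.001, -0.004]
force: [0.4, 3.7, 2.5]
grip_width: 0.0105
```

```bash
python3 - <<'E'
from h import *
H[0]=.6457
guard(d=-.015,n=1,off=.017)
E
```

```text
t57.68 tcp [ 0.4251 -0.036   0.0558] phi 1.5534 w 0.0105 F [0.4 3.7 2.5] j6 -0.20
turn [-0.0069 -0.0052  0.0174]
theta 0.004 r 0.2206
0.0006 0.0033 |
```

It stalled at z = 0.056 with about 2.5 N, so the guard is on its rests. Releasing, rising and verifying.

Request:
step_arm --steps '[[[0,0,0,0,0,0,0],[0,0,0,0,0,0,0],[0,0,0,0,0,0,0],[0,0,0,0,0,0,0],[0,0,0,0,0,0,0],[0,0,0,-0.005,0,0,0],[0,0,0,-0.015,0,0,0],[0,0,0,-0.025,0,0,0],[0,0,0,-0.03,0,0,0],[0,0,0,-0.03,0,0,0]]]'

```text
clock: 58.52
tcp_pos: [0.417, -0.0377, 0.1539]
tcp_rot: [0.713, 0.701, -0.012, -0.014]
force: [1.1, 0.5, -1.0]
grip_width: 0.0429
```

Request:
step_arm --steps '[[[0,0,-0.01,-0.02,0,0,0],[0,0,-0.015,-0.02,0,0,0],[0,0,-0.015,-0.01,0,0,0],[0,0,-0.015,0,0,0,0],[0,0,-0.005,0,0,0,0],[0,0,0,0,0,0,0],[0,0,0,0,0,0,0],[0,0,0,0,0,0,0],[0,0,0,0,0,0,0],[0,0,0,0,0,0,0]]]'

```text
clock: 59.35
tcp_pos: [0.3614, -0.0384, 0.2183]
tcp_rot: [0.713, 0.702, -0.008, -0.006]
force: [-0.1, -0.3, -0.6]
grip_width: 0.0425
```

```bash
python3 - <<'E'
from h import *
rel(None)
st=state(); im,d=get_image('wrist'); cv2.imwrite('pics/w30.png',im)
np.save('w30.npy',d); import pickle; pickle.dump(st,open('w30.pkl','wb'))
cv2.imwrite('pics/t30.png',get_image('top')[0]); cv2.imwrite('pics/s30.png',get_image('scene')[0])
E
```

```text
t59.35 tcp [ 0.3614 -0.0384  0.2183] phi 1.5552 w 0.0425 F [-0.1 -0.3 -0.6] j6 -0.24
turn [-0.0196  0.0033  0.0141]
```

View pics/w30.png

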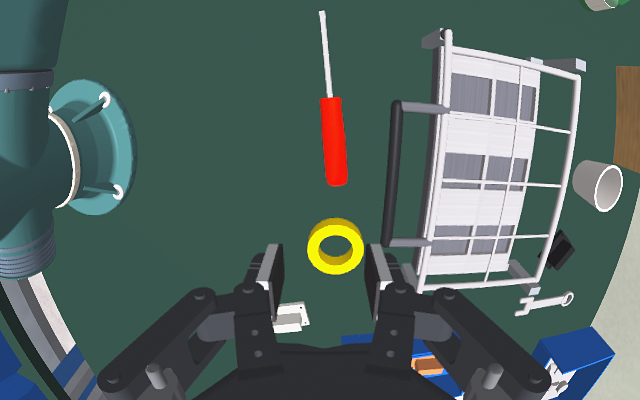

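View pics/t30.png

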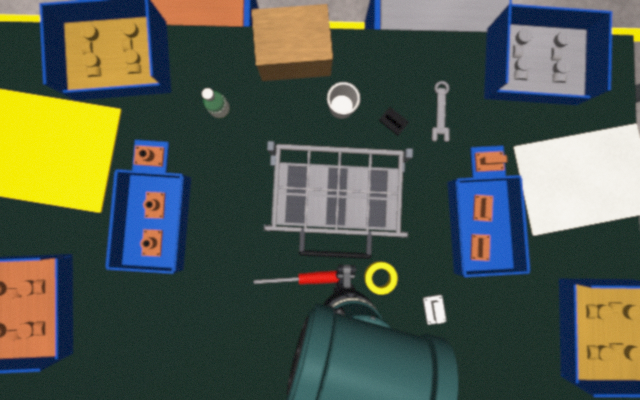

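View pics/s30.png

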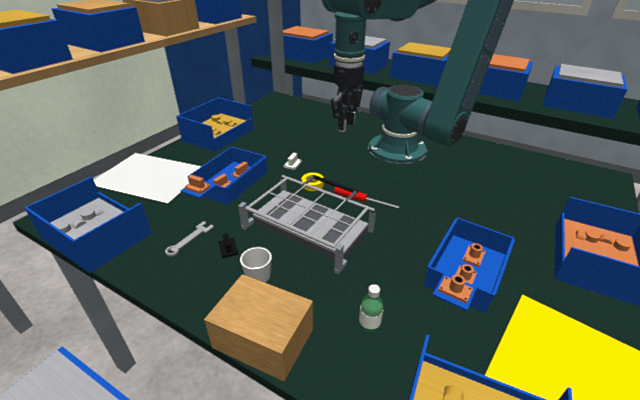

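All four plates are in matching bins and the bystanders are in place. A depth check on the guard:

```bash
python3 - <<'E'
from h import *
import pickle
st=pickle.load(open('w30.pkl','rb')); d=np.load('w30.npy')
m=camera_model('wrist'); zc=R.from_quat(st['tcp_rot']).as_matrix()@np.array(m['T_tool_cam'])[:3,2]
for n,(u,v) in dict(h1=(396,130),h2=(393,180),h3=(389,225),f1=(447,60),f2=(437,160),f3=(424,260),r1=(576,90),r2=(564,200),rest=(438,36)).items():
    o,r=ray('wrist',(u,v),st); print(n,(o+r[0]*d[v,u]/(r[0]@zc)).round(4))
E
```

```text
h1 [0.4263 0.0116 0.0785]
h2 [ 0.4255 -0.0369  0.0778]
h3 [ 0.4243 -0.0843  0.0776]
f1 [0.4761 0.0805 0.0759]
f2 [ 0.4698 -0.0171  0.0754]
f3 [ 0.4673 -0.1281  0.0765]
r1 [0.6449 0.071  0.0771]
r2 [ 0.7253 -0.089  -0.    ]
rest [0.4725 0.1062 0.0611]
```

Handle top is at 0.078 (0.072 + 6 mm), so the guard is level on its rests. Handing in.

```bash
python3 -c "
from h import *
print(job_done())"
```

```text
the job is handed in; nothing more can be done
None
```

The job is done and handed in at about 59 s of the 210 s allowed. The guard went up to its stop, all four plates went into their bins, and the guard came back down onto its rests.

- **Guard up:** it started slightly open (about 0.17 rad). I raised it to about 1.95 rad and confirmed the stop by backing off a few millimetres; the tip then halted again at x = 0.726 m.
- **Plates:** only four were present, two round and two bar. The last pictures show two rounds in the round bin, two bars in the bar bin, and all six die cavities empty.
- **Guard down:** it stalled on its rests at about 2.5 N. Depth readings afterwards put the handle top at 78 mm, front wire at 76 mm and rear wire at 77 mm, so it is level. One rear-wire point missed the wire and hit the bench, so I ignored it.
- **Other things:** in the last pictures the bystanders are where they were. The bar bin was bumped slightly sideways during the run; both its plates stayed inside.

The highest force I read was about 6 N. That is the reading at the end of each move, so brief peaks in between could have been higher.

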